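# Load a sealed connector into the drawer-type test box and lock it for test

### The job

Load the loose connector into the test box: press the red release paddle so that the black lever springs up, pull the drawer out by its handle all the way to its stop, and lay the connector flat in the white nest with its wires lying towards the back, through the nest's notch. Then push the drawer fully home with the connector in it and press the lever down until it snaps in under the paddle's hook and stays down. Leave the other parts on the bench where they are.

Things in the scene. Friction and masses are not known exactly. Their poses are not given: they have to be found in the camera images.
- test_box: White test box, 150 deep x 170 wide x 170 high (mm), fixed. Origin: centre of underside; x from its front to its back, z up. Its dark head overhangs forward to x = -115, right above the drawer handle, over the whole width, underside 146 high: reach the handle from the front, tool tilted 35 to 50 degrees (fingers forward and down). Head's top: z = 170; lever and paddle stand on it at y = 0.
- drawer (a joint): Drawer travel in m: 0 closed (home), 0.14 at its stop; it slides along the box's -x axis, friction about 1.5 N. While the lever is down a pin locks the drawer; the lever can go fully down only with the drawer home (within 2 mm).
- drawer_handle (a point): Middle of the black upright bar handle of the drawer: a vertical round bar about 10 mm thick and 70 long, standing 35 in front of the drawer front, 55 above the bench. Moves with the drawer; axes as the box. Pinch it from its two sides (left and right).
- nest (a point): Centre of the nest's pocket floor in the drawer, 40 above the bench; moves with the drawer, axes as the box. Pocket 38 long (box x), 24 wide (box y), walls 6 high above its floor; a 12 mm notch in its back wall lets the wires out. Drawer front: top edge 101 above the bench, inner face 32 in front of this point. Dark block: front face 48 behind this point, top 92 above the bench.
- clamp_lever (a joint): Lever angle in rad: 0 locked (level, held by the hook), about 0.36 sprung fully up. Hinged along the box's y axis at box x = +55, z = 205. A spring pushes it up; pressing it down takes 5 to 9 N at its pad; the hook snaps over its toe at about 0 and it can be pushed on to -0.04. Let go before it snaps, it comes up again.
- lever_pad (a point): Centre of the top face of the black rubber pad on the lever, 42 long x 36 wide, 78 in front of the hinge; 217 above the bench when locked, about 244 when up.
- release_paddle (a joint): Paddle angle in rad: 0 at rest, 0.3 fully pressed; the hook lets the lever go by 0.2. Springs back by itself. Hinged along the box's y axis at box x = -55, z = 176; takes about 3 N.
- paddle_pad (a point): Centre of the top face of the red paddle (32 long x 36 wide), 54 in front of the paddle's hinge, 191 above the bench at rest; press straight down about 12 mm.
- connector: Black connector with red and yellow bands and a short red wire tail, 27 x 55 x 20 over all, 18 g, lying flat on the bench. Origin: centre of the underside of its outline; its wires point along its own +y. The housing to grip is a block 18 wide (own x), 30 long (own y from -24 to +6), 16 high, with a 6 wide rib 4 high on it.
- connector_body (a point): Centre of the connector's housing block, 8 above its underside; axes as the connector.
- wire_tail (a point): Point on the connector's wires, 33 from the housing's centre along its +y.
- bracket: Loose bent aluminium bracket 26 x 52 x 35; bystander. Origin: centre of its underside.
- driver_board: Loose small green circuit board 36 x 62 x 15; bystander. Origin: centre of its underside.
- tape_roll: Loose roll of beige masking tape, 98 across, 26 high, lying flat; bystander. Origin: centre of its underside.

How it is judged:
By the outcome, as a careful person would: the job done as asked, in the order asked, and still so for the second after the job is handed in, with the robot touching nothing.
It also fails if it takes over 72 s, if anything falls off the work surface, if the arm or the gripper's body presses on something with over 40 N, if the wrist force passes 120 N, or if a joint passes its speed limit or range.

### The arm

A 6-joint arm with a two-finger parallel gripper is mounted at the origin on a cart in front of the work surface, level with it; the furniture and walls round the work are solid. World frame = base frame: x ahead of the robot, y to its left, z up, the work surface at z = 0. Lengths are in m, angles in degrees, forces in N, time in s.
With the tool pointing down it reaches from about 0.4 to 0.825 m from the base axis. Payload 7 kg.
Tool frame: the origin (TCP) lies on the centre line of the jaws, within the pads' length; the fingertips stand 19 mm ahead of it and the grasp point (between the pads) is the TCP (r.tips_ahead is the distance from the TCP to the fingertips, in m); z points along the fingers, y is the line along which they close (so a half turn about z gives the same grasp; the last joint's range is limited). The gripper opens to 88 mm and grips with 3 to 60 N. Pads are 19 mm wide; open, the fingers measure 130 mm over their backs; the gripper's body (78 mm by 193 mm) begins 47 mm behind the grasp point.
Start: joints at [79.933, 20.546, 0.682, 0, -70.136, -16.507], TCP at [0.302, 0.604, 0.206] pointing down, gripper open.
Joint ranges: [-176.03, 176.03], [-82.01, 121.73], [-58.28, 71.71], [-173.87, 95.51], [-174.79, -0.11], [-173.66, 173.66]. Speed limits (degrees/s): [136.94, 136.94, 172.46, 180, 180, 180].

### API

Orientations are given as [roll, pitch, yaw] about the fixed x, y, z axes, in that order (R = Rz(yaw) Ry(pitch) Rx(roll)).
In Python, from plant import r, viewer, close_job gives the robot as it stands. The module is installed in compiled form; this text tells all that it offers.
- The arm moves only by the tool arm_command, never from a script. Its arguments are lists of equal length, an entry for each row: "travel": the shift along the world's x, y, z scaled (see below), a list of three; "delta_rot": the turn, a rotation vector about the world's x, y, z scaled (see below), a list of three. In form: {"travel": [[dx, dy, dz], ...], "delta_rot": [[rx, ry, rz], ...]}. A call has 1 to 20 rows; each row is the pose to reach, as a shift and turn from the pose commanded when the call began; what a row does not reach only later rows make up. The controller multiplies each number of a shift by 0.5 m and each number of a turn by 90 degrees. A row lasts 1/8 s, in which the tool goes at most 62.5 mm and 10.7 degrees, less where a joint would pass 70% of its speed; a pose out of reach is approached as far as the arm can. A call with a number of a shift or a turn outside -1 to 1 is refused whole. A call with a gripper value outside its range is refused whole. "grip" is the opening, from 0 (shut) to 1 (fully open), set as the call begins (left out, the last holds). The fingers move at their own pace and stop on an object; "newtons" is the grip in N (left out, the last holds). Time passes only in rows, so rows that repeat a pose let the fingers close. It gives the time, the measured TCP pose, the force, the opening and the grip force at its end, in the units of the state.
- r.get_state(): the state, without advancing time (a new reading comes with each control period).
- viewer.capture(name): name is "side" or "top" or "wrist"; returns a dict with "img" (480x640x3 uint8, red, green, blue), "camera_matrix" (3x3 intrinsics, pixels), "R" (3x3) and "t" (3): a world point X has camera coordinates R X + t; the wrist camera has in their place "mount" (4x4, takes a point from camera to tool coordinates, whose origin is the TCP and whose axes are the flange's). Camera axes: x right, y down, z forward; pixel columns grow to the right and rows downward; lengths in m; the calibration is good to about 2 mm. A picture is of the moment at which its call begins: read the wrist's pose just before it. There is no depth.
- close_job(): hands the job in; it is judged then, once.
The state is a dict: "time_s": time; "joints": joint angles; "qd": joint speeds; "joint_torque": joint torques, N m; "tcp_pos": TCP position; "eef_rot": TCP orientation; "contact_force": force on the tool from outside, world axes, zero at the start; "moment": the same for the moment, N m; "gripper_width": finger opening in m; "gripper_force": force on a finger pad.
Only numpy, scipy, OpenCV 4.12 (cv2) and the standard library are available. Lean on these libraries where they do the work, as an engineer would, in place of code of your own. Each camera call takes 0.05 s, during which the arm holds its last target. There are 200 camera calls.

## Working session

There is one attempt and no reset: what is moved stays moved. The work goes in short steps, Python scripts to look and compute and a tool call to move; the robot and the scene stay as the last step left them, time stands still between calls to the robot, and variables do not carry over. Pictures are saved under pics/ and viewed, at most 10 in all, crops included, and the job is handed in when it is done.

Besides the shell and the picture viewer there is one more tool, called after "Request:" as name(argument=value, ...) on one line, values as JSON. arm_command: Moves the arm, as the interface text tells. Shifts and turns lie within -1 to 1; 1 stands for 0.5 m of shift or 90 degrees of turn. Its arguments: {"type":"object","properties":{"travel":{"type":"array"},"delta_rot":{"type":"array"},"grip":{"type":"number"},"newtons":{"type":"number"}},"required":["travel","delta_rot"]}

```bash
mkdir -p pics; cat > h.py <<'E'
import numpy as np, cv2, json
from plant import r, viewer
def cap(n,f=None):
    s=r.get_state(); c=viewer.capture(n)
    if f: cv2.imwrite('pics/'+f,cv2.cvtColor(c['img'],cv2.COLOR_RGB2BGR))
    c['s']=s; return c
def ray(c,uv):
    K,R,t=map(np.array,(c['camera_matrix'],c['R'],c['t']))
    d=R.T@np.linalg.solve(K,[uv[0],uv[1],1.]); return -R.T@t,d
def onz(c,uv,z):
    o,d=ray(c,uv); return o+d*(z-o[2])/d[2]
def proj(c,X):
    K,R,t=map(np.array,(c['camera_matrix'],c['R'],c['t'])); p=K@(R@np.array(X)+t); return p[:2]/p[2]
E
python3 - <<'E'
from h import *
np.set_printoptions(precision=4,suppress=True)
for n in('top','side'):
    c=cap(n,n+'0.png'); print(n,np.array(c['R']),np.array(c['t']),c['camera_matrix'])
print(c['s'])
E
```

```text
top [[ 0.0038 -1.     -0.003 ]
 [-0.9971 -0.0036 -0.0766]
 [ 0.0766  0.0032 -0.9971]] [0.003  0.5883 1.2532] [[522.4067   0.     311.09  ]
 [  0.     522.4067 239.9167]
 [  0.       0.       1.    ]]
side [[ 0.9995  0.0251  0.0196]
 [ 0.0282 -0.4145 -0.9096]
 [-0.0147  0.9097 -0.415 ]] [-0.5887  0.1133  1.5112] [[524.2134   0.     315.5796]
 [  0.     524.2134 237.4061]
 [  0.       0.       1.    ]]
{'time_s': 0.05, 'joints': array([ 79.9334,  20.5886,   0.6347,  -0.0187, -70.1371, -16.5071]), 'qd': array([-0.0132,  0.0089,  0.0339, -0.0491,  0.0281, -0.0258]), 'joint_torque': array([ -0.0011, -58.467 ,  29.406 ,   7.0261,   0.0103,  -0.    ]), 'tcp_pos': array([0.3018, 0.6032, 0.2055]), 'eef_rot': array([179.9078,  -0.009 , -26.58  ]), 'contact_force': array([-0.3988, -0.0061, -0.5409]), 'moment': array([ 0.0406, -0.0202, -0.0189]), 'gripper_force': 0.0, 'gripper_width': 0.08748607879463181}
```

View pics/top0.png

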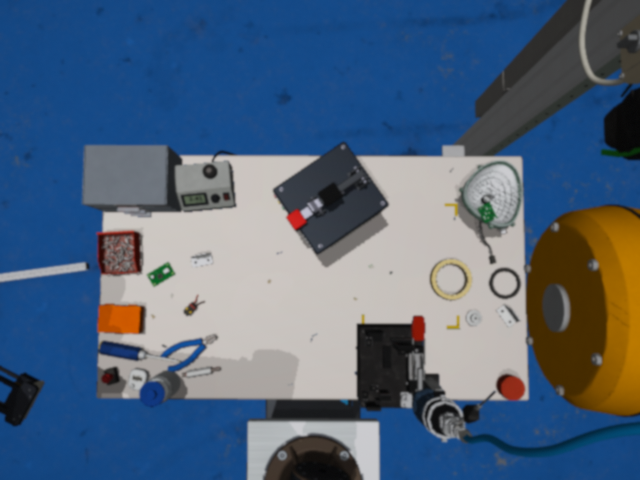

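View pics/side0.png

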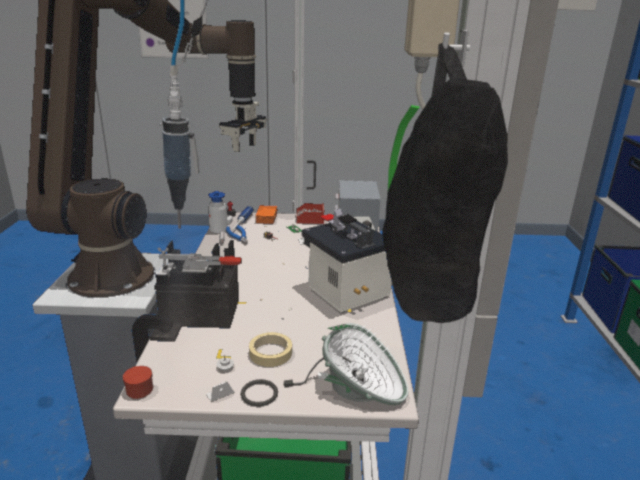

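The top view shows the box with its dark head (corners about (343,143), (275,188), (320,253), (387,205)) and red paddle at (297,218), so the front faces robot-left. The connector is at (192,308), the board at (161,273), the bracket at (203,259) and the tape at (451,280).

```bash
python3 - <<'E'
from h import *
np.set_printoptions(precision=4,suppress=True)
c=cap('top'); im=c['img']; hsv=cv2.cvtColor(im,cv2.COLOR_RGB2HSV)
m=np.zeros(im.shape[:2],np.uint8); m[125:260,255:400]=1
dark=((hsv[...,2]<95)&(m>0)).astype(np.uint8)
red=(((hsv[...,0]<8)|(hsv[...,0]>172))&(hsv[...,1]>150)&(hsv[...,2]>100)&(m>0)).astype(np.uint8)
cn,_=cv2.findContours(red,0,2); k=max(cn,key=cv2.contourArea); (u,v),s,a=cv2.minAreaRect(k); print('paddle',u,v,s,a,onz(c,(u,v),.191))
b,w=cv2.imread('pics/top0.png'),None
cv2.imwrite('pics/a.png',np.hstack([cv2.resize(b[135:265,265:400],None,fx=4,fy=4,interpolation=2)[:480],cv2.resize(b[293:325,172:212],None,fx=6,fy=15,interpolation=0)]))
E
```

```text
paddle 296.15380859375 218.73074340820312 (16.91835594177246, 13.867505073547363) 56.3099365234375 [0.6204 0.0365 0.191 ]
```

View pics/a.png

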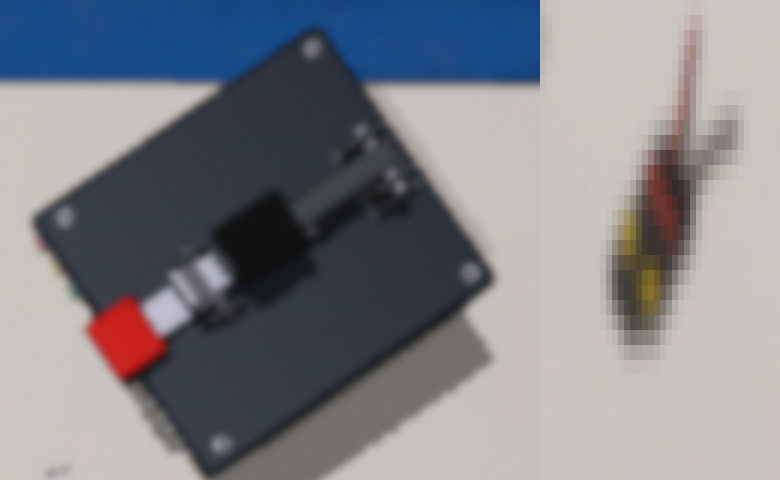

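The head corners are sharp in this crop, and the connector's tail points to upper right.

```bash
python3 - <<'E'
from h import *
np.set_printoptions(precision=4,suppress=True)
c=cap('top')
P=[onz(c,(265+(u-2)/4,135+(v-2)/4),.17) for u,v in((316,28),(36,220),(208,476),(492,280))]
for p in P: print(p)
d=lambda a,b:(np.linalg.norm(P[a]-P[b]),np.degrees(np.arctan2(*(P[a]-P[b])[[1,0]])))
print(d(0,1),d(3,2),'w',d(1,2),d(0,3))
C=sum(P)/4;print(C)
hsv=cv2.cvtColor(c['img'],cv2.COLOR_RGB2HSV)
roi=hsv[295:322,175:210]; g=cv2.cvtColor(c['img'],cv2.COLOR_RGB2GRAY)[295:322,175:210]
m=(g<130).astype(np.uint8); (u,v),s,a=cv2.minAreaRect(np.argwhere(m)[:,::-1].astype(np.float32)); print('conn',u+175,v+295,s,a,onz(c,(u+175,v+295),.01))
m=((g<175)).astype(np.uint8); q=np.argwhere(m)[:,::-1]; print(q.mean(0)+[175,295], cv2.minAreaRect(q.astype(np.float32)))
M=np.array(viewer.capture('wrist')['mount']);print(M)
for n,uv,z in(('board',(161,273),0),('brk',(203,259),0),('tape',(451,280),0)): print(n,onz(c,uv,z))
E
```

```text
[ 0.7934 -0.0655  0.17  ]
[0.6867 0.0869 0.17  ]
[ 0.5477 -0.0071  0.17  ]
[ 0.6546 -0.1608  0.17  ]
(np.float64(0.1860307143774224), np.float64(-54.989081644152805)) (np.float64(0.18725592106308514), np.float64(-55.16621489303304)) w (np.float64(0.16780664310879187), np.float64(34.0534150046171)) (np.float64(0.16836953549686787), np.float64(34.47328325031765))
[ 0.6706 -0.0366  0.17  ]
conn 192.21764755249023 306.82941246032715 (8.568753242492676, 20.06606674194336) 40.60129928588867 [0.4242 0.2951 0.01  ]
[192.2374 306.8858] ((18.005481719970703, 11.147944450378418), (10.782532691955566, 23.972814559936523), 42.87890625)
[[-0.001  -0.9635 -0.2676  0.0715]
 [ 1.     -0.0009 -0.0004  0.0003]
 [ 0.0001 -0.2676  0.9635 -0.1794]
 [ 0.      0.      0.      1.    ]]
board [0.5066 0.3765 0.    ]
brk [0.5416 0.2731 0.    ]
tape [ 0.492  -0.3405  0.    ]
```

```bash
cat >> h.py <<'E'
from scipy.spatial.transform import Rotation as Ro
np.set_printoptions(precision=4,suppress=True)
YAW=-55.2; O=np.array([.682,-.053,0])
def bx(x,y,z,yaw=None): return O+Ro.from_euler('z',YAW,degrees=True).apply([x,y,z])
def ori(yaw,tilt): return Ro.from_euler('z',yaw,degrees=True)*Ro.from_euler('y',-tilt,degrees=True)*Ro.from_euler('x',180,degrees=True)
def go(pts,yaw,tilt,s=None):
    s=s or r.get_state(); R0=Ro.from_euler('xyz',s['eef_rot'],degrees=True)
    print('rot',(ori(yaw,tilt)*R0.inv()).as_rotvec(degrees=True)/90)
    for p in pts: print('tr',(np.array(p)-s['tcp_pos'])/.5)
E
python3 - <<'E'
from h import *
go([bx(-.1177,0,.28),bx(-.1177,0,.225),bx(-.1177,0,.197)],YAW,45)
print(ori(YAW,45).as_matrix())
E
```

```text
rot [-0.3301 -0.382  -0.3012]
tr [ 0.6259 -1.1196  0.1482]
tr [ 0.6259 -1.1196  0.0382]
tr [ 0.6259 -1.1196 -0.0178]
[[ 0.4036 -0.8211  0.4036]
 [-0.5806 -0.5707 -0.5806]
 [ 0.7071  0.     -0.7071]]
```

Request:
arm_command(travel=[[0.05, -0.1, 0.1], [0.12, -0.2, 0.15], [0.2, -0.3, 0.15], [0.25, -0.4, 0.15], [0.3, -0.5, 0.15], [0.36, -0.6, 0.15], [0.42, -0.7, 0.15], [0.48, -0.8, 0.15], [0.55, -0.9, 0.15], [0.6, -0.98, 0.15], [0.6, -0.98, 0.15]], delta_rot=[[0, 0, 0], [-0.05, -0.06, -0.05], [-0.1, -0.12, -0.1], [-0.15, -0.18, -0.15], [-0.2, -0.24, -0.2], [-0.25, -0.3, -0.25], [-0.33, -0.382, -0.301], [-0.33, -0.382, -0.301], [-0.33, -0.382, -0.301], [-0.33, -0.382, -0.301], [-0.33, -0.382, -0.301]], grip=0)

```text
time_s: 1.62
tcp_pos: [0.6021, 0.1102, 0.2812]
eef_rot: [-180.0, -45.0, -55.4]
contact_force: [0.2, -0.2, -0.3]
gripper_width: 0.0004
gripper_force: 0.0
```

```bash
python3 - <<'E'
from h import *
s=r.get_state();print(s['time_s'],s['tcp_pos'],s['contact_force'],s['joints'],s['gripper_width'])
go([bx(-.1177,0,.28),bx(-.1177,0,.225),bx(-.1177,0,.197)],YAW,45)
cap('wrist','w0.png')
E
```

```text
1.625 [0.6021 0.1102 0.2812] [ 0.1561 -0.2387 -0.2582] [ 51.4298  11.0515 -33.4711  46.245  -69.5014 -43.2351] 0.0003879205639397153
rot [-0.0002 -0.0001  0.0022]
tr [ 0.0254 -0.133  -0.0025]
tr [ 0.0254 -0.133  -0.1125]
tr [ 0.0254 -0.133  -0.1685]
```

View pics/w0.png

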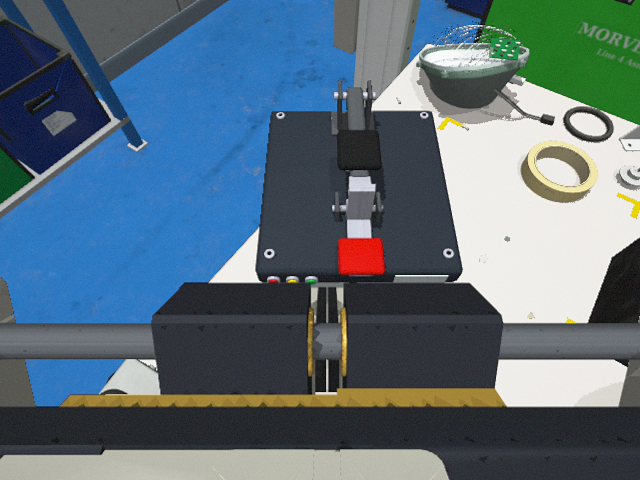

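The red paddle is at (361,255) and the lever pad at (358,150). The offset to the jaws (col 328) matches the shift still to go.

Request:
arm_command(travel=[[0.025, -0.133, 0], [0.025, -0.133, 0], [0.025, -0.133, -0.06], [0.025, -0.133, -0.11], [0.025, -0.133, -0.14], [0.025, -0.133, -0.155], [0.025, -0.133, -0.165], [0.025, -0.133, -0.168], [0.025, -0.133, -0.168]], delta_rot=[[0, 0, 0], [0, 0, 0], [0, 0, 0], [0, 0, 0], [0, 0, 0], [0, 0, 0], [0, 0, 0], [0, 0, 0], [0, 0, 0]])

```text
time_s: 2.8
tcp_pos: [0.6146, 0.0473, 0.1978]
eef_rot: [-179.9, -45.0, -55.2]
contact_force: [-0.8, 0.7, 0.1]
gripper_width: 0.0005
gripper_force: 0.0
```

```bash
python3 - <<'E'
from h import *
c=cap('wrist'); a=c['img']; print(c['s']['tcp_pos'],c['s']['contact_force'])
b=cap('side')['img'][200:280,280:410]
b=cv2.resize(b,None,fx=4,fy=4)
cv2.imwrite('pics/w1.png',cv2.cvtColor(np.hstack([b,cv2.resize(a[:320],(280,320))]),cv2.COLOR_RGB2BGR))
E
```

```text
[0.6146 0.0473 0.1978] [-0.8351  0.6518  0.0667]
```

View pics/w1.png

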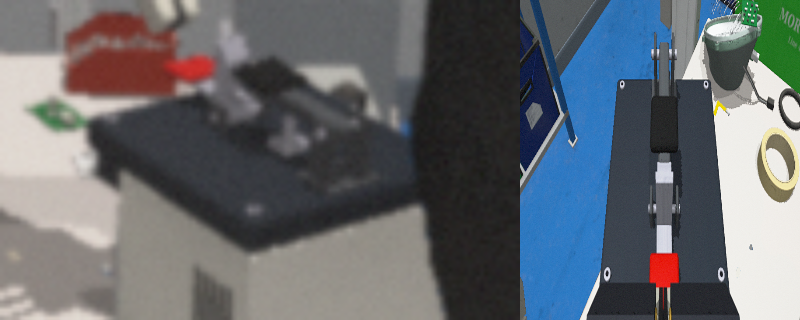

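```bash
python3 - <<'E'
from h import *
c=cap('side'); s=c['s']; z=ori(YAW,45).as_matrix()
print('TCP',proj(c,s['tcp_pos']),'tip',proj(c,s['tcp_pos']+.019*z[:,2]),'pad',proj(c,bx(-.109,0,.191)),'padfront',proj(c,bx(-.125,0,.191)))
w=cap('wrist'); K=np.array(w['camera_matrix']); T=np.linalg.inv(np.array(w['mount']))
def pw(X):
    q=ori(YAW,45).inv().apply(np.array(X)-s['tcp_pos']); p=K@(T[:3,:3]@q+T[:3,3]); return p[:2]/p[2]
print('wrist pad',pw(bx(-.109,0,.191)),'tip',pw(s['tcp_pos']+.019*z[:,2]), 'TCP',pw(s['tcp_pos']))
h=cv2.cvtColor(w['img'],cv2.COLOR_RGB2HSV); m=((h[...,0]<8)|(h[...,0]>172))&(h[...,1]>150); m[:,:250]=0;m[:,400:]=0
q=np.argwhere(m);print(q.min(0),q.max(0),q.mean(0))
h=cv2.cvtColor(c['img'],cv2.COLOR_RGB2HSV); m=((h[...,0]<8)|(h[...,0]>172))&(h[...,1]>150); q=np.argwhere(m[195:240,320:340])+[195,320];print(q.min(0),q.max(0),q.mean(0))
cv2.imwrite('pics/w2.png',cv2.cvtColor(np.hstack([cv2.resize(c['img'][180:230,300:350],(400,400),interpolation=2),w['img'][150:550,130:530][:330].copy() if 0 else cv2.resize(w['img'][320:480,240:400],(400,400))]),cv2.COLOR_RGB2BGR))
E
```

```text
TCP [326.5792 212.7174] tip [329.1741 218.7535] pad [328.3443 216.4889] padfront [325.098  214.6244]
wrist pad [329.3833 274.3988] tip [325.7577 276.8996] TCP [325.6955 290.1557]
[151 295] [309 363] [269.8444 328.8654]
[209 320] [222 332] [216.9375 324.975 ]
```

View pics/w2.png

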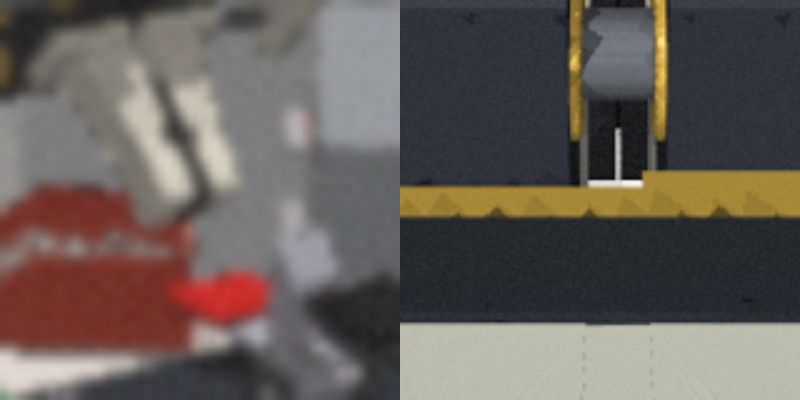

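Side crop: the fingertip shows at about (324,206), clear of the paddle at (328,217), so there is no contact yet. I'll descend gently and watch the force.

Request:
arm_command(travel=[[0, 0, -0.005], [0, 0, -0.01], [0, 0, -0.01]], delta_rot=[[0, 0, 0], [0, 0, 0], [0, 0, 0]])

```text
time_s: 3.38
tcp_pos: [0.6144, 0.047, 0.1921]
eef_rot: [180.0, -45.0, -55.1]
contact_force: [0.5, -0.6, 0.1]
gripper_width: 0.0003
gripper_force: 0.0
```

```bash
python3 - <<'E'
from h import *
w=cap('wrist'); c=cap('side')
h=cv2.cvtColor(c['img'],cv2.COLOR_RGB2HSV); m=((h[...,0]<8)|(h[...,0]>172))&(h[...,1]>190)&(h[...,2]>150); q=np.argwhere(m[195:240,320:340])+[195,320];print(len(q),q.min(0),q.max(0),q.mean(0))
cv2.imwrite('pics/w3.png',cv2.cvtColor(np.hstack([cv2.resize(c['img'][180:230,300:350],(400,400),interpolation=2),cv2.resize(w['img'][220:320,278:378],(400,400),interpolation=2)]),cv2.COLOR_RGB2BGR))
E
```

```text
27 [215 322] [218 331] [216.6667 327.3333]
```

View pics/w3.png

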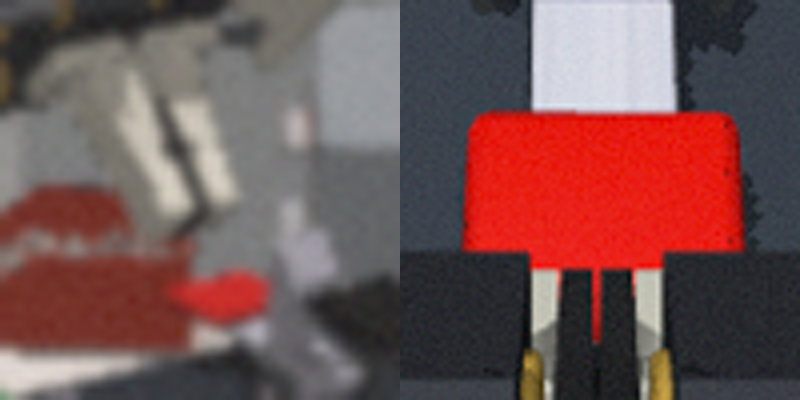

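Wrist crop: the tips, at about row 287, are seen over the lower part of the red paddle and not touching it yet. I'll go on down.

Request:
arm_command(travel=[[0, 0, -0.01], [0, 0, -0.02], [0, 0, -0.02]], delta_rot=[[0, 0, 0], [0, 0, 0], [0, 0, 0]])

```text
time_s: 3.85
tcp_pos: [0.6143, 0.0469, 0.1818]
eef_rot: [180.0, -45.0, -55.1]
contact_force: [-0.0, -0.2, -0.4]
gripper_width: 0.0001
gripper_force: 0.0
```

```bash
python3 - <<'E'
from h import *
s=r.get_state();print(r.tips_ahead,s['contact_force'],s['tcp_pos'])
E
```

```text
0.019 [-0.0093 -0.1887 -0.3894] [0.6143 0.0469 0.1818]
```

Request:
arm_command(travel=[[0, 0, -0.01], [0, 0, -0.02], [0, 0, -0.02]], delta_rot=[[0, 0, 0], [0, 0, 0], [0, 0, 0]])

```text
time_s: 4.22
tcp_pos: [0.6143, 0.0469, 0.1719]
eef_rot: [180.0, -45.0, -55.1]
contact_force: [0.8, 0.9, 0.2]
gripper_width: 0.0007
gripper_force: 0.0
```

```bash
python3 - <<'E'
from h import *
w=cap('wrist'); c=cap('side'); t=cap('top')
print(c['s']['contact_force'],c['s']['tcp_pos'],proj(c,c['s']['tcp_pos']),proj(t,c['s']['tcp_pos']))
g=lambda i,a,b,s:cv2.resize(i[b:b+s,a:a+s],(400,400),interpolation=2)
cv2.imwrite('pics/w4.png',cv2.cvtColor(np.vstack([np.hstack([g(c['img'],290,170,80),g(w['img'],258,200,140)]),cv2.resize(np.hstack([g(t['img'],240,150,120),g(w['img'],100,0,480)]),(800,400))])[:, :],cv2.COLOR_RGB2BGR))
i=cv2.imread('pics/w4.png'); cv2.imwrite('pics/w4.png',cv2.resize(i,(600,600)))
E
```

```text
[ 0.9465 -0.4043  0.5803] [0.6144 0.047  0.1721] [326.2364 221.2336] [291.5615 222.5076]
```

View pics/w4.png

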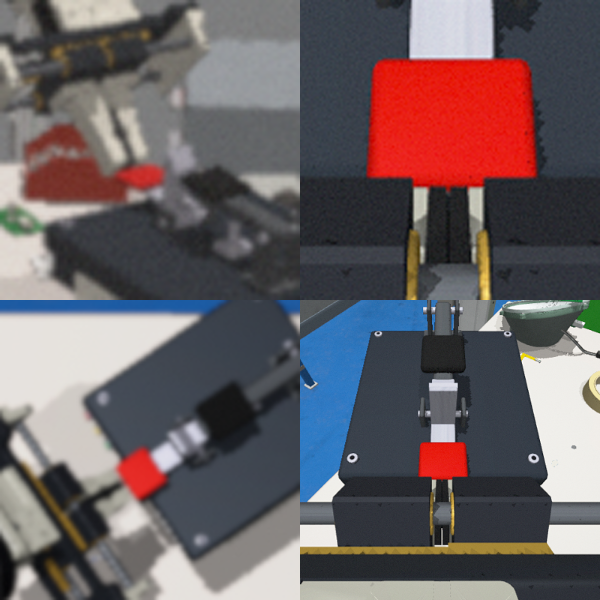

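The top crop (lower left) shows the fingertips just in front of the paddle's front edge: closed tips sit about 15 mm short of where I expected. I'll rise, move 14 mm forward and press again.

Request:
arm_command(travel=[[0, 0, 0.06], [0, 0, 0.11], [0.016, -0.023, 0.11], [0.016, -0.023, 0.11], [0.016, -0.023, 0.08], [0.016, -0.023, 0.07], [0.016, -0.023, 0.06], [0.016, -0.023, 0.06]], delta_rot=[[0, 0, 0], [0, 0, 0], [0, 0, 0], [0, 0, 0], [0, 0, 0], [0, 0, 0], [0, 0, 0], [0, 0, 0]])

```text
time_s: 5.38
tcp_pos: [0.6223, 0.0355, 0.2017]
eef_rot: [179.9, -45.0, -55.1]
contact_force: [-0.5, -0.2, -0.2]
gripper_width: 0.0007
gripper_force: 0.0
```

Request:
arm_command(travel=[[0, 0, -0.005], [0, 0, -0.01], [0, 0, -0.015], [0, 0, -0.015]], delta_rot=[[0, 0, 0], [0, 0, 0], [0, 0, 0], [0, 0, 0]])

```text
time_s: 5.88
tcp_pos: [0.6224, 0.0356, 0.1947]
eef_rot: [-180.0, -45.0, -55.2]
contact_force: [-0.2, -0.5, 0.4]
gripper_width: 0.0004
gripper_force: 0.0
```

Request:
arm_command(travel=[[0, 0, -0.005], [0, 0, -0.01], [0, 0, -0.015], [0, 0, -0.015]], delta_rot=[[0, 0, 0], [0, 0, 0], [0, 0, 0], [0, 0, 0]])

```text
time_s: 6.38
tcp_pos: [0.6224, 0.0355, 0.1871]
eef_rot: [-180.0, -45.0, -55.2]
contact_force: [-0.2, -0.3, 0.3]
gripper_width: 0.0004
gripper_force: 0.0
```

```bash
python3 - <<'E'
from h import *
for n in('wrist','side','top'):
    c=cap(n); h=cv2.cvtColor(c['img'],cv2.COLOR_RGB2HSV); m=((h[...,0]<8)|(h[...,0]>172))&(h[...,1]>190)&(h[...,2]>150)
    _,lab,st,ce=cv2.connectedComponentsWithStats(m.astype(np.uint8)); print(n,[(st[i].tolist(),ce[i].round(1).tolist()) for i in range(1,len(st)) if st[i][4]>15])
print(c['s']['contact_force'],c['s']['tcp_pos'])
E
```

```text
wrist [([293, 268, 72, 36, 1215], [328.0, 276.6])]
side [([323, 215, 9, 4, 22], [327.6, 216.9])]
top [([292, 210, 14, 17, 115], [298.3, 217.7]), ([414, 317, 10, 23, 206], [418.2, 327.8]), ([103, 376, 4, 6, 16], [104.8, 378.5]), ([502, 377, 21, 22, 359], [512.1, 387.9])]
[-0.4867 -0.1917 -0.0378] [0.6225 0.0356 0.1873]
```

Request:
arm_command(travel=[[0, 0, -0.005], [0, 0, -0.01], [0, 0, -0.015], [0, 0, -0.015]], delta_rot=[[0, 0, 0], [0, 0, 0], [0, 0, 0], [0, 0, 0]])

```text
time_s: 7.02
tcp_pos: [0.6225, 0.0359, 0.1797]
eef_rot: [-180.0, -45.0, -55.1]
contact_force: [-3.7, 1.2, 0.4]
gripper_width: 0.0009
gripper_force: 1.1
```

```bash
python3 - <<'E'
from h import *
t=cap('top'); a=cv2.cvtColor(cv2.imread('pics/top0.png'),cv2.COLOR_BGR2RGB); b=t['img']
f=lambda i:(i[...,0]>140)&(i[...,1]<80)
g=cv2.cvtColor(b,cv2.COLOR_RGB2GRAY)
for v in range(206,236): print(v,''.join('#' if f(a)[v,u] and f(b)[v,u] else 'o' if f(a)[v,u] else '+' if f(b)[v,u] else '.' for u in range(278,312)),''.join(' .:-=+*%@#'[g[v,u]//26] for u in range(270,312)))
s=t['s'];z=ori(YAW,45).as_matrix()[:,2]
for d in(-.02,0,.019):print(d,proj(t,s['tcp_pos']+d*z))
print(s['contact_force'])
E
```

```text
206 .................................. %%%%%%%%%%%*+-::::::::::::::::::::--=+*%*+
207 .................................. %%%%%%%%%%%%+=-:::::::::::::::::--=+***%%*
208 .................................. %%%%%%%%%%%%*+-::::::::::--::::--=+%%%%***
209 .................................. **%%%%%%%%%%*+=-:::::::-----::-=+*%@@@%%*%
210 ................+###+............. =+*%%%%%%%%%%%*+-::::::-------=+%%@@@@@%**
211 ...............+######............ :-+*%%%%%%%%%%%*+-::::-------=+%@@@@@@@@*+
212 ..............#######o............ .:=*%%%%%%%%%%%%*+-::--------=*%@@@@@@@@%+
213 .............#########............ ..:=*%%%%%%%%%%%%*==---------=+%@@@@@@@@%*
214 ...........oo#########o........... ...-+*%%%%%%%%%%%**+==-------==*%@@@@@@@%*
215 ..........oooo#########o.......... ...:-+%%%%%%%%%%****+==-------=+*@@@@@@%*=
216 ..........ooooo#########.......... ....:=*%%%%%*********+=--------=*%@@@@%+=-
217 .........oooooo#########o......... .....-=+*************+=--------=+*%%%*+-::
218 ..........ooooo##########o........ ......-=+***********+=----------=+**+=-:::
219 ..........oooooo##########o...
[... 759 characters left out ...]
+****++==-:.....::::::::::
229 .................o................ ..::::.......:-=++**+++==-:....:::::::::::
230 .................................. ::::..........:-++**++**+=-:--::::::::::::
231 .................................. --:............:=+****%%%*+===-:::::::::::
232 .................................. --:.............-=+*%%%@@%*++==-::::::::::
233 .................................. ---:............:=+%%%@@@@%%*+=--:::::::::
234 .................................. ----:............-+%%@@@@@@%*++==-::::::::
235 .................................. :---:............:=*%%@@@@@@%*++==-:::::::
-0.02 [290.9423 221.3828]
0 [296.6473 218.4016]
0.019 [301.9305 215.6409]
[-3.7291  1.2283  0.4454]
```

```bash
python3 - <<'E'
from h import *
w=cap('wrist'); c=cap('side'); t=cap('top')
g=lambda i,a,b,wd,ht:cv2.resize(i[b:b+ht,a:a+wd],(400,300),interpolation=2)
cv2.imwrite('pics/w5.png',cv2.cvtColor(np.vstack([np.hstack([g(c['img'],295,180,64,48),g(w['img'],250,200,160,120)]),np.hstack([g(t['img'],262,196,56,42),g(w['img'],0,0,640,480)])]),cv2.COLOR_RGB2BGR))
print(c['s']['contact_force'],c['s']['moment'])
E
```

```text
[-1.9209  1.7548  0.5828] [ 2.303   1.6297 -0.1177]
```

View pics/w5.png

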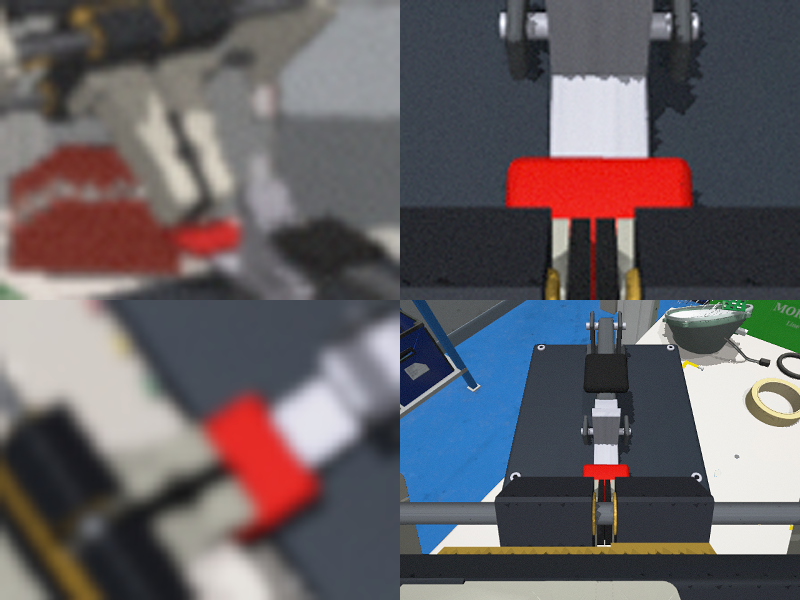

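Fingertips now sit on the front part of the paddle (side crop (200,220)) and have started to tip it down. I'll go on pressing.

Request:
arm_command(travel=[[0, 0, -0.01], [0, 0, -0.02], [0, 0, -0.02]], delta_rot=[[0, 0, 0], [0, 0, 0], [0, 0, 0]])

```text
time_s: 7.6
tcp_pos: [0.6223, 0.0364, 0.169]
eef_rot: [-180.0, -44.9, -55.1]
contact_force: [-5.9, 5.2, 1.0]
gripper_width: 0.0005
gripper_force: 3.3
```

```bash
cat >> h.py <<'E'
def lev():
    c=cap('side'); w=cap('wrist'); g=cv2.cvtColor(c['img'],cv2.COLOR_RGB2GRAY)
    print(c['s']['time_s'],c['s']['tcp_pos'],c['s']['contact_force'])
    for v in range(196,236,1): print(v,''.join(' .:-=+*%@#'[g[v,u]//26] for u in range(312,386)))
E
python3 -c "
from h import *
lev()"
```

```text
7.6 [0.6223 0.0364 0.169 ] [-5.8835  5.2105  0.9739]
196 =+===========+==============+++++++*++*++++++*++++++***+++++++++*++++=====
197 ====+=======++=========-=++=+++++++++++++++++++++++++++++++++++++++++=====
198 ====++++====++===========+=-====+=+======++++++++++++++++++++++++++++=====
199 ===++++*+==++=++===========--=======-=====================================
200 ==+++++**+==++++===========----=-----------=----=---=-----=-==---=-=======
201 ===++++**+-=++**+=================-------=--------------------------======
202 ====++*%*+-=*%%%*+============+++=--------=-------------------------======
203 ====+**%%+--*%%%%+==========+****+=------------------------=-------=======
204 ====+*%%%*=-=%%%%+=====++==+**%**+=---:--------=--------------------======
205 -====+%%%%+--+%%%+====++*+==+**+==::::::----=--------------=----=--=======
206 -====+*%%%+-:=*%%*+===++*+=-==--::......:---=----=-----------------=======
207 --====+*%%+-:-+*%%+===++**=-:::..........:------==----=------------=======
208 :-=====+%%*=::=*%%*===+++++=-.............:------------------------======-
209 --=====+*%%+=-=*
[... 1412 characters left out ...]
:::::::::::...:::::-==+++==::::::---:::::::----:::-::=**+=-=+=--::..
228 ::::::::::::::::::..:-:::-=====--:.::::-=-:::::::-----:::::=+*+===+=--:...
229 ::::::::::::::::::..:-:::------::.:::::-=-::::::::-------::-==+=-=+=--:...
230 ::::::::::::::::::..:::::--::::::::::::-=-:::::::::-----==::::---=*=--:...
231 :::::::::::::::::::::.:::::.:::::::.:::-=-:::::::::-----=-:::::::=+==-:...
232 :::::::::::::::::::::........::::..::::---:::::-=-:::--::::.::::::----:...
233 :::::::::::::::::::::::............::::-=---:::-=-:::::::::::.:::::::::...
234 :::::::::::::::::::::::.::.........:-----===-::--::::::.::.:::::::::::.. .
235 :::::::::::::::::::::::...........:-----==+++-:::::..:..:.:.::::::::::....
```

```bash
python3 -c "
from h import *
c=cap('side')
print(proj(c,bx(-.023,0,.217)),proj(c,bx(-.018,0,.244)))
a=cv2.cvtColor(cv2.imread('pics/side0.png'),cv2.COLOR_BGR2GRAY)
for g in(a,cv2.cvtColor(c['img'],cv2.COLOR_RGB2GRAY)):
  q=np.argwhere(g[200:235,335:375]<40)
  print(len(q),q.min(0)+[200,335],q.max(0)+[200,335],np.median(q,0)+[200,335])
"
```

```text
[347.1972 218.0029] [348.8031 209.045 ]
68 [216 337] [234 355] [221. 345.]
16 [206 344] [234 356] [212.5 349.5]
```

```bash
python3 -c "
from h import *
w=cap('wrist');K=np.array(w['camera_matrix']); T=np.linalg.inv(np.array(w['mount']))
for x in(-.0095,0,.0095):
  for z in(-.04,-.02,0,.019):
    p=K@(T[:3,:3]@[x,0,z]+T[:3,3]); print(x,z,p[:2]/p[2])
s=w['s'];zt=ori(YAW,45).as_matrix()[:,2]
go([bx(-.15,0,.24),bx(-.25,0,.24),bx(-.25,0,.09)],YAW,45)
"
```

```text
-0.0095 -0.04 [325.5504 349.8439]
-0.0095 -0.02 [325.6449 326.5438]
-0.0095 0 [325.7207 307.8573]
-0.0095 0.019 [325.78   293.2376]
0 -0.04 [325.5158 328.3903]
0 -0.02 [325.6155 307.1396]
0 0 [325.6952 290.1523]
0 0.019 [325.7575 276.8964]
0.0095 -0.04 [325.48   306.2145]
0.0095 -0.02 [325.5853 287.156 ]
0.0095 0 [325.6691 271.9725]
0.0095 0.019 [325.7344 260.1556]
rot [-0.0009 -0.0001 -0.0014]
tr [-0.0519  0.0675  0.1414]
tr [-0.166   0.2318  0.1414]
tr [-0.166   0.2318 -0.1586]
```

Request:
arm_command(travel=[[0, 0, 0.06], [0, 0, 0.12], [-0.05, 0.08, 0.14], [-0.1, 0.16, 0.14], [-0.167, 0.242, 0.14], [-0.167, 0.242, 0.14], [-0.167, 0.242, 0.14]], delta_rot=[[0, 0, 0], [0, 0, 0], [0, 0, 0], [0, 0, 0], [0, 0, 0], [0, 0, 0], [0, 0, 0]], grip=0.5)

```text
time_s: 8.68
tcp_pos: [0.5389, 0.1566, 0.2396]
eef_rot: [180.0, -45.0, -55.1]
contact_force: [0.9, 0.1, 0.5]
gripper_width: 0.0435
gripper_force: 0.0
```

```bash
python3 -c "
from h import *
c=cap('side'); s=c['s']; print(s['tcp_pos'],s['gripper_width'],s['contact_force']); Rm=Ro.from_euler('xyz',s['eef_rot'],degrees=True)
a=cv2.cvtColor(cv2.imread('pics/side0.png'),cv2.COLOR_BGR2RGB)
for z in(-.02,0,.019): print(z,[proj(c,s['tcp_pos']+Rm.apply([0,y,z])).round(1) for y in(-.022,0,.022)])
q=c['img'][150:225,250:350]; p=a[150:225,250:350]
d=np.abs(q.astype(int)-p).sum(2)
w=cap('wrist')
cv2.imwrite('pics/w6.png',cv2.cvtColor(np.hstack([cv2.resize(q,(400,300),interpolation=2),cv2.resize(w['img'],(400,300))]),cv2.COLOR_RGB2BGR))
for v in range(0,75,1): print(v+150,''.join('#' if x>60 else '.' for x in d[v]))
lab=None
g=cv2.cvtColor(a,cv2.COLOR_RGB2GRAY)
q=np.argwhere(cv2.cvtColor(c['img'],cv2.COLOR_RGB2GRAY)[200:230,340:365]<40);print(np.median(q,0)+[200,340])
"
```

```text
[0.5389 0.1566 0.2396] 0.04348931232783817 [0.9147 0.1397 0.4904]
-0.02 [array([305.3, 178. ]), array([299. , 179.2]), array([292.7, 180.4])]
0 [array([307.8, 183.9]), array([301.5, 185.1]), array([295.1, 186.3])]
0.019 [array([310.2, 189.4]), array([303.9, 190.7]), array([297.5, 192. ])]
150 .........####..#####...#######################################......................................
151 ........####.....###....######################################......#...............................
152 ........####.....####...#####################################.......................................
153 .......####......####..#####################################........................................
154 ......#####..#..#.###.#####################################.........................................
155 ......####......#.###.###############################...............................................
156 .....####.........###.###############.....########.#.............#..................................
157 .....####.........#..##############.......########.......###...........
[... 6376 characters left out ...]
####..........................................############
219 ....................................#######.............................................###########.
220 .........................................................................................######.....
221 .............................................................................................####...
222 .............................................................................................####.##
223 ...............................................................................................###..
224 .......................................................................................####.........
[212. 351.]
```

```bash
cat >> h.py <<'E'
OFF=np.array([0,0,-.038])   # real grasp point in reported tool frame (tips found 19 mm behind the reported TCP)
def pw(w,X):
    s=w['s']; R=Ro.from_euler('xyz',s['eef_rot'],degrees=True); T=np.linalg.inv(np.array(w['mount']))
    p=np.array(w['camera_matrix'])@(T[:3,:3]@R.inv().apply(np.array(X)-s['tcp_pos'])+T[:3,3]); return p[:2]/p[2]
def wray(w,uv):
    s=w['s']; R=Ro.from_euler('xyz',s['eef_rot'],degrees=True); M=np.array(w['mount'])
    d=M[:3,:3]@np.linalg.solve(np.array(w['camera_matrix']),[uv[0],uv[1],1.]); return s['tcp_pos']+R.apply(M[:3,3]),R.apply(d)
def won(w,uv,z):
    o,d=wray(w,uv); return o+d*(z-o[2])/d[2]
def gg(pts,yaw,tilt): go([np.array(p)-ori(yaw,tilt).apply(OFF) for p in pts],yaw,tilt)
def asc(g,u0,u1,v0,v1,st=1):
    for v in range(v0,v1,st): print(v,''.join(' .:-=+*%@#'[g[v,u]//26] for u in range(u0,u1,st)))
E
python3 -c "
from h import *
w=cap('wrist')
for z in(.02,.055,.09): print(z,pw(w,bx(-.11,0,z)))
print('head edge',pw(w,bx(-.115,0,.146)),pw(w,bx(-.115,0,.17)))
asc(cv2.cvtColor(w['img'],cv2.COLOR_RGB2GRAY),220,440,120,320,2)
"
```

```text
0.02 [327.5266 250.6522]
0.055 [327.5891 235.1773]
0.09 [327.6612 217.3011]
head edge [327.8188 186.6085] [327.8944 168.4282]
120 ------:.:::....:...:.::...:..::....::::::..... .-*%%%%%%*%%%-.......:::::..:::.:.:.::.:.:.:::..::..:..@@@@@@@@
122 ------:..:.:.::::..:..:::.:.::.::......:::......=%%%%%%%%%%%-.. ...:..::::::..:.:.:.:.:.:.:..::::.....@@@@@@@@
124 ------:.::.::..:.:::::.:.::.:.:...:....:.:.... .=%%%%%%%%%%%-.......:::..::::.::..:.:.::.:........::..=@@@@@@@
126 ------..::.:....::.:::::.:::.:::::.:...:::......=%%%%%%%%%%%-........:..::..:::.....:..:..::...::.....-@@@@@@@
128 ------....:..::::..:.:::.:::::::::..:....:.:::.:=%%%%%%%%%%%-.......::..:.:.:......::.::..:..::..:::...@@@@@@@
130 ------....::::.::.....:::.:::.:..:.:.:..::::.:..+%%%%%%%%%%%-......:.::::.::::.::.:.:.:...:.:::::......@@@@@@@
132 -----:..:.:....::.:::::.:.:.::.::.:..::..:..:...+***********-..:..:.:..:.::::::.:.:.:...:.:.::::::.....@@@@@@@
134 -----..:.::::::..::.:..:::.:::.:::..:::.....:::-::::::::::::::-:::.::::..:::.:::..:.:..:.::.:.:::..:.:.*@@@@@@
136 -----:.:.::..:::.:::.::::.:..:.::.::.::..:::::::::
[... 9825 characters left out ...]
****%#    
308   *+++*+++****+===--.. ..    @@@@@@@@@@@@@@@@@@@@@@@@@@@@@@@@@@@@@@@@@@@@@@@@@#    ... :==+++++++++*+++*+*  :-
310 . ++++++++++***====-.....    @@@@@@@@@@@@@@@@@@@@@@@@@@@@@@@@@@@@@@@@@@@@@@@@@%    . .  ==++++++++++++++++ ::-
312 : +++++++++*****-==: ...     @@@@@@@@@@@@@@@@@@@@@@@@@@@@@@@@@@@@%@@@@@@@@@@@@%   .. ...==+++++++++++++++=.:::
314 :.++++++++*******-=... .     @@@@@@@@@@@@@@@@@@@@@@@@@@@@@@@@@@@+*@@@@@@@@@@@@%     .....=+**+++++++++++*-::::
316 ::+++++++********=:...       @@@@@@@@@@@@@@@@@@@@@@@@@@@@@@@@@@@%+@@@@@@@@@@@@*       .  -++++++++*++++++-::::
318 ::++++++*********=... .      @@@@@@@@@@@@@@@@@@@@@@@@@@@@@@@@@@@*%@@@@@@@@@@@@+      .   -++*+++++++++*++-::::
```

```bash
python3 -c "
from h import *
w=cap('wrist'); Rb=Ro.from_euler('z',-YAW,degrees=True)
B=lambda p:Rb.apply(p-O)
for uv,z in(((327.5,260),.02),((327.5,262),.02),((327.5,194),.09),((327.5,217),.09),((330,236),0),((260,150),.17),((418,152),.17),((284,236),.0)): print(uv,B(won(w,uv,z)))
for x in(-.11,-.115,-.12): print(x,pw(w,bx(x-.005,0,.02)),pw(w,bx(x,0,.09)))
for h in(-.117,): gg([bx(h-.08,0,.15),bx(h-.06,0,.115),bx(h,0,.058)],YAW,45)
"
```

```text
(327.5, 260) [-0.1221  0.      0.02  ]
(327.5, 262) [-0.1247  0.      0.02  ]
(327.5, 194) [-0.0806  0.      0.09  ]
(327.5, 217) [-0.1095  0.0001  0.09  ]
(330, 236) [-0.0779 -0.0033  0.    ]
(260, 150) [-0.0944  0.0576  0.17  ]
(418, 152) [-0.0969 -0.0765  0.17  ]
(284, 236) [-0.0778  0.0543  0.    ]
-0.11 [327.4921 254.5514] [327.5966 217.441 ]
-0.115 [327.504  258.3719] [327.611  221.6001]
-0.12 [327.516  262.2345] [327.6255 225.812 ]
rot [-0.0002  0.0001  0.0006]
tr [ 0.0914 -0.1373 -0.2333]
tr [ 0.1142 -0.1702 -0.3033]
tr [ 0.1827 -0.2687 -0.4173]
```

The printout shows the handle bar at col 327, with its bottom at row 262 and top at row 217. The fingertips are at row 287. So the handle is at box x of about -0.113 and the real tips are about 38 mm short of nominal. I'll use that offset from here on.

```bash
python3 -c "
from h import *
gg([bx(-.203,0,.15),bx(-.113,0,.06),bx(-.113-.143,0,.06)],YAW,45)
"
```

```text
rot [-0.0002  0.0001  0.0006]
tr [ 0.0845 -0.1275 -0.2333]
tr [ 0.1873 -0.2753 -0.4133]
tr [ 0.024  -0.0404 -0.4133]
```

Request:
arm_command(travel=[[0.04, -0.06, -0.1], [0.085, -0.128, -0.2], [0.085, -0.128, -0.233], [0.12, -0.178, -0.293], [0.155, -0.228, -0.355], [0.175, -0.257, -0.39], [0.187, -0.275, -0.413], [0.187, -0.275, -0.413]], delta_rot=[[0, 0, 0], [0, 0, 0], [0, 0, 0], [0, 0, 0], [0, 0, 0], [0, 0, 0], [0, 0, 0], [0, 0, 0]])

```text
time_s: 9.88
tcp_pos: [0.6321, 0.0166, 0.0325]
eef_rot: [179.9, -45.0, -55.3]
contact_force: [-0.6, 0.4, -0.0]
gripper_width: 0.0438
gripper_force: 0.0
```

Request:
arm_command(travel=[[0, 0, 0], [0, 0, 0], [0, 0, 0], [0, 0, 0]], delta_rot=[[0, 0, 0], [0, 0, 0], [0, 0, 0], [0, 0, 0]], grip=0, newtons=25)

```text
time_s: 10.38
tcp_pos: [0.6324, 0.0196, 0.0337]
eef_rot: [-179.9, -45.0, -55.2]
contact_force: [-3.4, 1.8, 4.1]
gripper_width: 0.0101
gripper_force: 25.0
```

Request:
arm_command(travel=[[-0.01, 0.0144, 0], [-0.03, 0.0431, 0], [-0.05, 0.0719, 0], [-0.07, 0.1006, 0], [-0.09, 0.1294, 0], [-0.11, 0.1582, 0], [-0.13, 0.1869, 0], [-0.145, 0.2085, 0], [-0.155, 0.2229, 0], [-0.16, 0.23, 0], [-0.162, 0.233, 0], [-0.162, 0.233, 0]], delta_rot=[[0, 0, 0], [0, 0, 0], [0, 0, 0], [0, 0, 0], [0, 0, 0], [0, 0, 0], [0, 0, 0], [0, 0, 0], [0, 0, 0], [0, 0, 0], [0, 0, 0], [0, 0, 0]])

```text
time_s: 11.88
tcp_pos: [0.5524, 0.1347, 0.0337]
eef_rot: [-179.9, -45.1, -55.3]
contact_force: [15.5, -5.5, -3.1]
gripper_width: 0.0102
gripper_force: 25.0
```

Request:
arm_command(travel=[[0.002, -0.003, 0], [0.002, -0.003, 0], [0.002, -0.003, 0], [-0.02, 0.03, 0.035], [-0.048, 0.07, 0.085], [-0.09, 0.13, 0.16], [-0.09, 0.13, 0.26], [-0.09, 0.13, 0.28]], delta_rot=[[0, 0, 0], [0, 0, 0], [0, 0, 0], [0, 0, 0], [0, 0, 0], [0, 0, 0], [0, 0, 0], [0, 0, 0]], grip=0.6)

```text
time_s: 12.88
tcp_pos: [0.5066, 0.2027, 0.1757]
eef_rot: [-179.6, -44.8, -55.3]
contact_force: [0.3, 0.6, -1.1]
gripper_width: 0.0524
gripper_force: 0.0
```

```bash
python3 -c "
from h import *
s=r.get_state(); print(s['time_s'],s['tcp_pos'],s['contact_force'],s['gripper_width'])
gg([[.424,.295,.19]],-40.6,0)
c=cap('side'); q=np.argwhere(cv2.cvtColor(c['img'],cv2.COLOR_RGB2GRAY)[200:230,340:365]<40);print(np.median(q,0)+[200,340])
"
```

```text
12.875 [0.5066 0.2027 0.1757] [ 0.2924  0.6464 -1.0626] 0.05237934787972648
rot [0.3683 0.3375 0.1534]
tr [-0.1651  0.1847 -0.0475]
[212. 351.]
```

Request:
arm_command(travel=[[-0.03, 0.04, 0], [-0.06, 0.08, 0], [-0.1, 0.12, 0], [-0.14, 0.16, -0.02], [-0.165, 0.185, -0.048], [-0.165, 0.185, -0.048], [-0.165, 0.185, -0.048]], delta_rot=[[0.074, 0.068, 0.03], [0.148, 0.135, 0.06], [0.222, 0.2, 0.09], [0.296, 0.27, 0.12], [0.368, 0.338, 0.153], [0.368, 0.338, 0.153], [0.368, 0.338, 0.153]])

```text
time_s: 13.8
tcp_pos: [0.4244, 0.2919, 0.1487]
eef_rot: [179.6, -0.3, -40.7]
contact_force: [-1.0, -0.5, -0.3]
gripper_width: 0.0524
gripper_force: 0.0
```

```bash
python3 -c "
from h import *
w=cap('wrist'); s=w['s']; print(s['time_s'],s['tcp_pos'],s['eef_rot'])
im=w['img']; cv2.imwrite('pics/w7.png',cv2.cvtColor(im,cv2.COLOR_RGB2BGR))
h=cv2.cvtColor(im,cv2.COLOR_RGB2HSV); g=cv2.cvtColor(im,cv2.COLOR_RGB2GRAY)
m=((g<110)|(h[...,1]>110)).astype(np.uint8); m[282:]=0
n,lab,st,ce=cv2.connectedComponentsWithStats(m)
for i in range(1,n):
  if st[i][4]>150:
    (u,v),sz,a=cv2.minAreaRect(np.argwhere(lab==i)[:,::-1].astype(np.float32)); print(st[i],(u,v),sz,a,won(w,(u,v),.016))
print(pw(w,[.424,.295,.01]))
c=pw(w,[.424,.295,.01]).astype(int)
asc(g,c[0]-70,c[0]+70,max(0,c[1]-90),min(480,c[1]+90),2)
"
```

```text
13.8 [0.4244 0.2919 0.1487] [179.5749  -0.317  -40.6677]
[   0    0  101  130 5870] (50.0, 64.5) (129.0, 100.0) 90.0 [0.6507 0.3641 0.016 ]
[214  69  40  56 794] (233.14608764648438, 96.96630096435547) (19.71596336364746, 64.02387237548828) 32.0053825378418 [0.5469 0.2778 0.016 ]
[   0  172  145  110 9824] (71.99998474121094, 226.49996948242188) (143.99996948242188, 108.99998474121094) -0.0 [0.5614 0.4472 0.016 ]
[ 161  182   58   79 2562] (188.76470947265625, 220.94117736816406) (45.11162567138672, 71.30547332763672) 14.03624439239502 [0.5023 0.3718 0.016 ]
[  276   184   244    98 21035] (397.5, 232.5) (97.0, 243.0) 90.0 [0.3831 0.2486 0.016 ]
[322.6618 230.1544]
140 ****************************************************************%%****
142 ****************************************************************%%****
144 ****************************************************************%%****
146 ****************************************************************%%****
148 ****************************************************************%%****
150 ***********************************************
[... 5621 characters left out ...]
********************:.:::  
302         ******************************************************:.:::-  
304         ****************************************************+:.::::-  
306         ***************************************************+:.::::--  
308         **************************************************=..:::::::  
310         **************************************************:.::::---:  
312         *************************************************:.::::-::::  
314         ************************************************-.:::::-:--.  
316         ************************************************.:::::----::  
318         **********************************************+::::::----:+=
```

```bash
python3 -c "
from h import *
w=cap('wrist'); im=w['img']; h=cv2.cvtColor(im,cv2.COLOR_RGB2HSV); g=cv2.cvtColor(im,cv2.COLOR_RGB2GRAY)
m=np.zeros_like(g); sub=((g<62)|(h[...,1]>130))[218:266,296:346]; m[218:266,296:346]=sub
m[:223]=0; 
q=np.argwhere(m)[:,::-1].astype(np.float32); (u,v),sz,a=cv2.minAreaRect(q); print((u,v),sz,a)
# side edges line fit
E=[]
for f in(min,max):
  rows=[r_ for r_ in range(226,260) if m[r_].sum()>14]; 
  e=[f(np.flatnonzero(m[r_])) for r_ in rows]; E.append(np.polyfit(rows,e,1)); print(E[-1], np.polyval(E[-1],[226,258]))
for z in(.012,.016,.02): print(z,won(w,(u,v),z))
for zz in(.016,):
  p=[sum(won(w,(np.polyval(e,v_),v_),zz) for e in E)/2 for v_ in(226,258)]; d=p[0]-p[1]; print(p,np.degrees(np.arctan2(d[1],d[0])))
  for e in E:
    d=won(w,(np.polyval(e,226),226),zz)-won(w,(np.polyval(e,258),258),zz); print(np.degrees(np.arctan2(d[1],d[0])))
print('len',np.linalg.norm(won(w,(321,223),.016)-won(w,(321,260),.016)),'wid',np.linalg.norm(won(w,(310,240),.016)-won(w,(332,240),.016)))
print(won(w,(321,223),.016),won(w,(321,260),.016))
"
```

```text
(320.3541259765625, 241.41770935058594) (22.222238540649414, 37.85271453857422) 2.8624050617218018
[ -0.0144 313.4779] [310.2299 309.7701]
[ -0.0515 343.1832] [331.5508 329.9037]
0.012 [0.4179 0.3029 0.012 ]
0.016 [0.4187 0.3022 0.016 ]
0.02 [0.4195 0.3015 0.02  ]
[array([0.4283, 0.2933, 0.016 ]), array([0.4081, 0.312 , 0.016 ])] -42.72066826850925
-42.09339848782979
-43.34721774173476
len 0.031762615546913786 wid 0.0182542297718641
[0.4301 0.2916 0.016 ] [0.4061 0.3124 0.016 ]
```

```bash
python3 -c "
from h import *
gg([[.418,.3022,.06],[.418,.3022,.028]],-42.5,0)
"
```

```text
rot [ 0.0053 -0.0007 -0.0218]
tr [-0.0118  0.0193 -0.2538]
tr [-0.0118  0.0193 -0.3178]
```

Request:
arm_command(travel=[[-0.012, 0.019, -0.06], [-0.012, 0.019, -0.15], [-0.012, 0.019, -0.22], [-0.012, 0.019, -0.27], [-0.012, 0.019, -0.3], [-0.012, 0.019, -0.318], [-0.012, 0.019, -0.318], [-0.012, 0.019, -0.318]], delta_rot=[[0.005, 0, -0.022], [0.005, 0, -0.022], [0.005, 0, -0.022], [0.005, 0, -0.022], [0.005, 0, -0.022], [0.005, 0, -0.022], [0.005, 0, -0.022], [0.005, 0, -0.022]])

```text
time_s: 14.9
tcp_pos: [0.4183, 0.3032, -0.0089]
eef_rot: [-179.9, 0.2, -42.5]
contact_force: [-0.2, -0.2, -0.0]
gripper_width: 0.0523
gripper_force: 0.0
```

Request:
arm_command(travel=[[0, 0, 0], [0, 0, 0], [0, 0, 0], [0, 0, 0], [0, 0, 0], [0, 0, 0]], delta_rot=[[0, 0, 0], [0, 0, 0], [0, 0, 0], [0, 0, 0], [0, 0, 0], [0, 0, 0]], grip=0.1, newtons=10)

```text
time_s: 15.65
tcp_pos: [0.418, 0.3027, -0.0096]
eef_rot: [-180.0, 0.2, -42.5]
contact_force: [0.1, -0.1, 3.0]
gripper_width: 0.0178
gripper_force: 10.0
```

```bash
python3 -c "
from h import *
gg([[.418,.3022,.19],bx(-.178,0,.19)],YAW,0)
t=cap('top','top2.png'); g=cv2.cvtColor(t['img'],cv2.COLOR_RGB2GRAY)
print(proj(t,bx(-.178,0,.04)),proj(t,bx(-.253,0,.09)),proj(t,bx(-.115,0,.17)))
asc(g,235,300,205,265,1)
"
```

```text
rot [-0.0017 -0.0009 -0.1412]
tr [ 0.     -0.001   0.3231]
tr [ 0.3248 -0.419   0.3231]
[274.5195 242.5021] [246.0821 259.3607] [294.1915 221.7193]
205 -*%@@@@@@@@@@@@@@@@@@@@@@@@@@@@@@@@@@@@%%*+=-::::::::::::::::::::
206 =*%@@@@@@@@@@@@@@@@@@@@@@@@@@@@@@@@@@@%%*+=-:::--::::::::::::::::
207 *%%@@@@@@@@@@@@@@@@@@@@@@@@@@@@@@@@@%%*+=--::----::::::::::::::::
208 %@@@@@@@@@@@@@@@@@@@@@@@@@@@@@@@@@@%%*+=-::-------:.:::::::::::::
209 @@@@@@@@@@@@@@@@@@@@@@@@@@@@@@@@@%%*+==-----------:..::::::::::::
210 @@@@@@@@@@@@@@@@@@@@@@@@@@@@@@@@%%*+=--==--------:...::::::::-:::
211 @@@@@@@@@@@@@@@@@@@@@@@@@@@@@@%%*+=---=++=-------:....:::::------
212 @@@@@@@@@@@@@@@@@@@@@@@@@@@@@%%*+==-=++***=------:::..:::--------
213 @@@@@@@@@@@@@@@@@@@@@@@@@@@@%%+=--==+*%%%%+=------::::::---------
214 @@@@@@@@@@@@@@@@@@@@@@@@@@%%*+=--==*%%%@%%%+--------:::----------
215 @@@@@@@@@@@@@@%%%%@@@@@@@%%*+=-==+*%%@@@@%%*=--------:-----------
216 @@@@@@@@@@@@@%%%%%%@@@@%%*+=--=++*%%@@@@@@%%+=-------------------
217 @@@@@@@@@@@@@%%%%%%@@@%%*+=-==+*%%%%@@@@@@@%*+-------------------
218 @@@@@@@@@@@@%%%%%%%%%%%*=--==*%%%@@@@@
[... 2547 characters left out ...]

255 %@@@@@@@@@@%%*+=:..   .:-+%%%+==+%%@%%*+==+*%%@@@@@@@@@@@@@@@@@@@
256 %%@@@@@@%%%**=-:.    .::-+*%%%+==*%%*++==+*%%@@@@@@@@@@@@@@@@@@@@
257 %%@@@@@%%*+=-:..   ..:-==+*%%%*===**+==++*%%@@@@@@@@@@@@@@@@@@@@@
258 %%@@@@@%*=-:..    ..:-=+**%%%%%+==+++++**%%%@@@@@@@@@@@@@@@@@@@%%
259 %%@@@@%*=:..    ..:--=+*%%%%%%%%+==++***%%%%%@@@@@@@@@@@@@@@@@@%%
260 %%@@@@%*=:.     .:-==+*%%%%**%%%*===+**%%%%%%%@@@@@@@@@@@@@@@@%%%
261 %%@@@@@%+=::.  .:-=+**%%%**++*%%%*==+**%%%%%%%%@@@@@@@@@@@@@@%%%*
262 %%@@@@@%%*+=--::-==+*%%%*+++*%%%%%+==+*%%%%%%%%@@@@@@@@@@@@@%%%**
263 %%@@@@@@%%%**+====++****+++*%%%%@%*===**%%%%%%%%@@@@@@@@@@@%%%*++
264 %%@@@@@@@@%%%%*++==+++++++*%%%%%@@%*==+**%%%%%%%@@@@@@@@@%%%**++=
```

Request:
arm_command(travel=[[0, 0, 0.1], [0, 0, 0.2], [0.02, -0.03, 0.3], [0.08, -0.1, 0.323], [0.14, -0.18, 0.323], [0.2, -0.26, 0.323], [0.26, -0.34, 0.323], [0.3, -0.39, 0.323], [0.325, -0.419, 0.323], [0.325, -0.419, 0.323], [0.325, -0.419, 0.323]], delta_rot=[[0, 0, 0], [0, 0, 0], [0, 0, -0.05], [0, 0, -0.1], [-0.001, 0, -0.141], [-0.001, 0, -0.141], [-0.001, 0, -0.141], [-0.001, 0, -0.141], [-0.001, 0, -0.141], [-0.001, 0, -0.141], [-0.001, 0, -0.141]])

```text
time_s: 17.08
tcp_pos: [0.58, 0.0936, 0.1517]
eef_rot: [180.0, 0.1, -55.2]
contact_force: [-0.1, 0.5, -0.0]
gripper_width: 0.0177
gripper_force: 10.0
```

```bash
python3 -c "
from h import *
w=cap('wrist','w8.png'); s=w['s']; print(s['time_s'],s['tcp_pos'],s['eef_rot'],s['gripper_width'])
for x in(-.21,-.178,-.13): print(x,pw(w,bx(x,0,.046)))
"
```

```text
17.075 [0.58   0.0936 0.1517] [179.9622   0.1183 -55.1735] 0.017737261294608446
-0.21 [326.094  275.1124]
-0.178 [326.0531 235.178 ]
-0.13 [325.9871 170.6754]
```

View pics/w8.png

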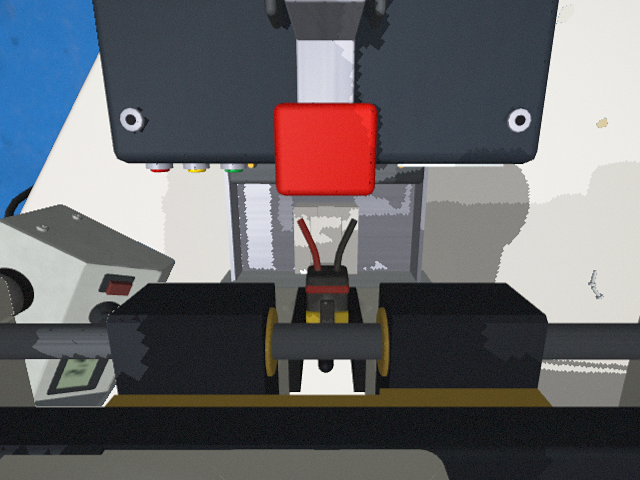

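The view shows the connector held between the jaws with its wires pointing up-image (to the back). The drawer interior spans cols 230-423, the nest is around (326,240), and the drawer front's top edge is at about row 275-287.

```bash
python3 -c "
from h import *
g=cv2.cvtColor(cv2.imread('pics/w8.png'),cv2.COLOR_BGR2GRAY)
for v in range(160,294,2): print(v,''.join(chr(97+min(25,g[v,u]//10)) for u in range(226,430,2)))
"
```

```text
160 deedededeedeeeeeeeeedddeehhjkkkkkkkkkkkkkkkkkkjkkkkkjjjjjjjkjjjjjjjijjjjihfeddeeeeeeeefeeeeeffffefefee
162 ccccccccbdccbcccccdccdcccfijkkkkkkjkkkjkkkjkjkjkjkkjjkkjjjjjjjjjjjjjjjjifhfbbcdcdccdcdccbcdccccddbcccc
164 stwnrponljittugfkkjjkkkkkghjkkkkkkkkkkjkkkjjjkkkkkjjjjjkjjjjkjjjjjjjjjjjhgegfggggjkkjjwxxzzzzzzzzzzzzz
166 tvxusqpomjjquufikklkkkklleijkkkkkkkkkkkkkkjkkjkjjjkjkkjkjjjjjjjjjjjjijjihgeghhggklllljrvwtttttttttssww
168 tvxusrqplkjkmlkkkkkkkkkkkghikkkkkkkkkkkkkjjkkkjkjkkjjkjjjjjjjjjjjjjjjijjigfhgkhjllllljiljijjjjjjjjekop
170 limomkihgkkkkkkkkkkkkkkkkfhjkkkkkkkkkkjkkkkjkkjjjkkjkkjkkjjjjjjjjjjjjjjjhgfkkkllllkkljjjjjjjjgjfgfelpp
172 wjjjjjjjkkkkkkkkkjkjjkkkkghjkkkkkkkkjkkkkkkkjkkjjkjjjkkjjjjjjjjjjjjjjjiiigekkkkkkkkkkkgjgjhfgegfffeopq
174 xkjkkkkkkkkkkkkkkkjkkkkjkghikkkkkkjkkkkkkjkkkkkkjjjjjjjjjjjjjjjjjjjjjjijihekkkkkkkkkkhfgffffffffffeopq
176 wmjkkkkkkkkkkkkkkkkkkkkkkfgikkkkkkkjjjkkkkkjkkjjjkkjjjjjjjjjjjjjjjjjjjjihhekkklklllikeffffffffffffeopq
178 wmjkkkkkkkkkkkkkkkkkkkkkkghjkkkkkkkkkkkkkkkkkjjkjjkjjjjjjjjjjjjjjjjjjjiihgellkkkhhhggffffeffefffefeooq
180 wrijjjjjjjhjjjjjjjjijjjjjf
[... 5368 characters left out ...]
fffeffeeeeefefffefjjkjjjkkkjjjjkjjkjjkjjjjjjjkjjkkkilkkkjj
282 hhhhhhhhhhhhhhhhhhhhhhhhjjkkjjkkkkkkjkkkeeffefffeeeeeefffeeeefkjkkkkkkkkkkjkkihhhhhhhhhhhhhhhhihiihhhh
284 bccccbccccbbccccbbbccaacfkkkkkkkkkkkkkkkeeeeffffffeeefffeefefekkkkkkkkkkkkkkkcbdbcbcccbcbbbbcbcccbcbbc
286 cccbbcccccbcccccbccbcccbbkkkkkkkkkjkjijjegffggfffggggfffgfggfdiijkkjjkjkkjkkkccbccccccccccbcbcccabbbbc
288 bcbccddccccbccbcccccccccbkkkkkjkkkkkdcccfhgggggggghggggggggggfbbbikkkkkkjjkkkbbccccccccccccbccccbcccbc
290 ccccccccccccbcccbccccbcbbkkkkkkkkkkjdccafgggggggggghggghgggggfabbfkkkkkkkkkkkbcccccbcbcdcbbcccbbccbcbc
292 cccccccabcdcdccccccccccbckkkkkkkkkkjbcbceffggggfggffgfgfggfggccbcckkkkkkkkkkjbccbcccccdbbcccccccccccbc
```

```bash
python3 -c "
from h import *
w=cap('wrist'); B=lambda p:Ro.from_euler('z',-YAW,degrees=True).apply(p-O)
for n,u,v,z,dx in(('back',326,217,.046,-.019),('frontfloor',326,261.5,.04,.019),('fronttop',326,265.5,.046,.019),('drawerfront in',260,271.5,.101,.032),('L',311,222,.046,0),('R',341,222,.046,0),('outerL',292,230,.046,0),('outerR',357,230,.046,0),('notchL',317,206,.046,0),('notchR',335,206,.046,0),('drL',240,250,.101,0),('drR',411,250,.101,0),('back2',326,207,.046,0)):
  p=B(won(w,(u,v),z)); print(n,p,p[0]+dx)
im=cv2.imread('pics/w8.png')
# connector in view
g=cv2.cvtColor(im,cv2.COLOR_BGR2GRAY)
for v in range(260,392,3): print(v,''.join(chr(97+min(25,g[v,u]//10)) for u in range(280,376,1)))
"
```

```text
back [-0.1642  0.0002  0.046 ] -0.18324176571905015
frontfloor [-0.2011  0.0002  0.04  ] -0.18205490974953256
fronttop [-0.2024  0.0002  0.046 ] -0.18335656547713583
drawerfront in [-0.1879  0.0414  0.101 ] -0.1558665749466621
L [-0.168   0.0114  0.046 ] -0.16804964031765712
R [-0.1681 -0.0111  0.046 ] -0.16805073712276275
outerL [-0.1742  0.0258  0.046 ] -0.17419849763522785
outerR [-0.1742 -0.0232  0.046 ] -0.17420143198542332
notchL [-0.156   0.0068  0.046 ] -0.15595684409600882
notchR [-0.156  -0.0065  0.046 ] -0.15595720332657914
drL [-0.1738  0.0531  0.101 ] -0.17384349149626457
drR [-0.1739 -0.0523  0.101 ] -0.1738528029264965
back2 [-0.1567  0.0002  0.046 ] -0.15670490913991658
260 lklllllkklllllnqqqqqqqqqqqqqqqpqqieggffepqqqqqqqqqqqqrkeeeeedjpqqqqqqqqqqqqqqnllllllllllllllllll
263 llllklllllkkllnqqqqqqqqqqqqqqqnmnjffggfehmnmmmmmmmmmnlgeeffeenqqqqqqqqqqqqqqrnllllklllllllkllkkn
266 klllkkkllklkkklqqqqqqqqqqqqqmgecbcegggggecbccccbcccbccdfffeedcccgipqqqqqqqqqqmkkllkklkkllkkqsmqt
269 llllllllllkllnoqqqqqqpqpytqjdcbdcddfghhhfdddccccccddcdeffefeddccccbprqqqqqqqqmllllknntnllllkntpl
2
[... 3338 characters left out ...]
ijjjjjhdcccccdccccbaryyxxxyxxxxyxxxxyyypfabbbaakvyyxxxxyxxxxxyxxxxyyyrfadccddddcdcceijjijjjjji
374 jjiijijjhdccccccccccbaxyyxxxxxxxxxxxxxxxxxxyyyyyyyxxxxxxxxxxxyxxyxxxxxyymbccccdccccdcfijjjiiiijh
377 jijijjjjgdccdcccdcddafxyxyxxxxxxxxxxxxxxxxxxxxxxxxxxxxxyxxxxxyxxxxxxxxyyoccddcdcccdccfijjjiiijji
380 jjijjiiihecdcddcccccblxyxyxxxyxxxxxxxxxxxxxxxxxxxxxxxxxxxxxxxxxxxxxxxxyyrgcdccdccddcchijiijijjjg
383 iiijjijjiecdcbdcdcccasyxxxxyxxxxxxxxxxxxxxxxxxxxxxxxxxxxxxxxxxxxxxxxxxxyvjccccccdcdccgiijijiijjf
386 jijiijjiiddccdcdcddcfyyxxxxxxxxxxyxxyxxxxxxxxxxxxxxxxxxxxyxxxxxxxxxyxxyxzmbdcdddccdcdgijiiiiiijf
389 ijjjjjjjjeddddcccddblxyxxxxyxxxxxxxxxxxxxxxxxxxxxxxxxxxxxxxxxxxxxxxxxxxyyrgcbccdccdccijjjijiiiif
```

```bash
python3 -c "
from h import *
w=cap('wrist'); s=w['s']; R=Ro.from_euler('xyz',s['eef_rot'],degrees=True)
zu=s['tcp_pos'][2]+.0096
for u,v,z in((327,286,zu+.016),(327,265,zu),(306,280,zu+.016),(348.5,280,zu+.016),(330,372,zu+.016),(330,372,zu+.02)):
  print(v,(R.inv().apply(won(w,(u,v),z)-s['tcp_pos'])))
"
```

```text
286 [ 0.0114  0.0005 -0.0256]
265 [ 0.0154  0.0005 -0.0096]
280 [ 0.0141 -0.0083 -0.0256]
280 [ 0.014   0.0095 -0.0256]
372 [-0.0302  0.0018 -0.0255]
372 [-0.0275  0.0018 -0.0295]
```

```bash
python3 -c "
from h import *
w=cap('wrist'); s=w['s']; R=Ro.from_euler('xyz',s['eef_rot'],degrees=True)
zu=s['tcp_pos'][2]+.0096
for u,v in((300,219),(354,219),(318,266),(336,266)):
  for z in(0,.004,.008): print('held',v,z,(R.inv().apply(won(w,(u,v),zu+z)-s['tcp_pos'])))
g=cv2.cvtColor(cv2.imread('pics/w7.png'),cv2.COLOR_BGR2GRAY)
print(g[355:375,326], cv2.cvtColor(cv2.imread('pics/w8.png'),cv2.COLOR_BGR2GRAY)[355:375,326])
w['s']=dict(s,tcp_pos=np.array([0.4244,0.2919,0.1487]),eef_rot=np.array([179.5749,-0.317,-40.6677]))
a=np.radians(-42.5); f=np.array([.418,.3027,0])
for n,u,v in(('tipL',308,197),('tipR',335,198),('base',316,221),('end',321,260),('end2',319,262)):
  for z in(0,.004,.008,.016):
    p=won(w,(u,v),z)-f; print('bench',n,z,p[0]*np.cos(a)+p[1]*np.sin(a),p[0]*np.sin(a)-p[1]*np.cos(a))
"
```

```text
held 219 0 [ 0.0369 -0.0115 -0.0097]
held 219 0.004 [ 0.0378 -0.0112 -0.0137]
held 219 0.008 [ 0.0386 -0.0109 -0.0177]
held 219 0 [ 0.0369  0.0125 -0.0097]
held 219 0.004 [ 0.0377  0.0122 -0.0137]
held 219 0.008 [ 0.0386  0.012  -0.0177]
held 266 0 [ 0.0149 -0.0036 -0.0096]
held 266 0.004 [ 0.0162 -0.0035 -0.0136]
held 266 0.008 [ 0.0176 -0.0034 -0.0176]
held 266 0 [ 0.0149  0.0046 -0.0096]
held 266 0.004 [ 0.0162  0.0045 -0.0136]
held 266 0.008 [ 0.0176  0.0044 -0.0176]
[ 45  43  38  27 102 186 203 198 194 196 198 198 197 196 200 197 196 196
 198 197] [ 58  55  60  53  40  23  23  21  27  31  36  36  37  35  27  30  16 109
 235 242]
bench tipL 0 0.03580973886382384 -0.011472703549179022
bench tipL 0.004 0.03638026245923094 -0.011327380084023972
bench tipL 0.008 0.036950786054638085 -0.011182056618868879
bench tipL 0.016 0.038091833245452365 -0.010891409688558772
bench tipR 0 0.03564396132720149 0.01140574759524312
bench tipR 0.004 0.036216503410395506 0.011272505730263059
bench tipR 0.008 0.03678904549358955 0.01113926386528304
bench tipR 0.016 0.03793412965997758 0.010872780135322918
bench base 0 0.015321782571771598 -0.004214854748782653
bench base 0.004 0.016141765113165178 -0.004157901996941644
bench base 0.008 0.016961747654558715 -0.004100949245100597
bench base 0.016 0.018601712737345795 -0.0039870437414185845
bench end 0 -0.019668259354422492 0.0010367949099050477
bench end 0.004 -0.01842224217811929 0.001029804193209128
bench end 0.008 -0.017176225001816165 0.0010228134765132828
bench end 0.016 -0.01468419064920976 0.0010088320431215232
bench end2 0 -0.021571864414862564 -0.000683117183355007
bench end2 0.004 -0.020302669167248516 -0.0006691664527021211
bench end2 0.008 -0.01903347391963439 -0.0006552157220492318
bench end2 0.016 -0.016495083424406268 -0.000627314260743422
```

The held wires sit at the same tool-frame position as they did on the bench, so nothing slipped. The nest centre is at box x = -0.183. Now I'll lower the connector.

```bash
python3 -c "
from h import *
go([bx(-.1815,.0009,.1517),bx(-.1815,.0009,.0312)],YAW,0)
"
```

```text
rot [-0.001  -0.0007 -0.0009]
tr [-0.002   0.0052 -0.0007]
tr [-0.002   0.0052 -0.2417]
```

Request:
arm_command(travel=[[-0.002, 0.005, 0], [-0.002, 0.005, -0.06], [-0.002, 0.005, -0.12], [-0.002, 0.005, -0.17], [-0.002, 0.005, -0.2], [-0.002, 0.005, -0.22], [-0.002, 0.005, -0.23], [-0.002, 0.005, -0.236], [-0.002, 0.005, -0.241], [-0.002, 0.005, -0.241]], delta_rot=[[0, 0, 0], [0, 0, 0], [0, 0, 0], [0, 0, 0], [0, 0, 0], [0, 0, 0], [0, 0, 0], [0, 0, 0], [0, 0, 0], [0, 0, 0]])

```text
time_s: 18.52
tcp_pos: [0.5795, 0.0957, 0.0315]
eef_rot: [180.0, 0.1, -55.2]
contact_force: [1.0, 0.7, 0.3]
gripper_width: 0.0179
gripper_force: 10.0
```

Request:
arm_command(travel=[[0, 0, -0.003], [0, 0, -0.003]], delta_rot=[[0, 0, 0], [0, 0, 0]])

```text
time_s: 18.77
tcp_pos: [0.5798, 0.0957, 0.0304]
eef_rot: [-180.0, 0.1, -55.2]
contact_force: [-1.1, -0.8, 3.7]
gripper_width: 0.0179
gripper_force: 10.0
```

Request:
arm_command(travel=[[0, 0, 0], [0, 0, 0], [0, 0, 0], [0, 0, 0.03], [0, 0, 0.1], [0, 0, 0.18], [0, 0, 0.24], [0, 0, 0.24]], delta_rot=[[0, 0, 0], [0, 0, 0], [0, 0, 0], [0, 0, 0], [0, 0, 0], [0, 0, 0], [0, 0, 0], [0, 0, 0]], grip=0.35)

```text
time_s: 19.77
tcp_pos: [0.5813, 0.0963, 0.154]
eef_rot: [-179.7, 0.0, -55.2]
contact_force: [-0.5, -0.6, 0.4]
gripper_width: 0.0304
gripper_force: 0.0
```

```bash
python3 -c "
from h import *
w=cap('wrist','w9.png'); s=w['s']; print(s['time_s'],s['tcp_pos'],s['contact_force'],s['gripper_width'])
B=lambda p:Ro.from_euler('z',-YAW,degrees=True).apply(p-O)
for n,p in(('nest',(-.183,0,.046)),('houseback',(-.1665,0,.056)),('housefront',(-.1965,0,.056)),('backwall',(-.164,0,.046)),('frontwall',(-.202,0,.046)),('tip',(-.145,.0115,.046))): print(n,pw(w,bx(*p)))
g=cv2.cvtColor(w['img'],cv2.COLOR_RGB2GRAY)
for v in range(180,292,2): print(v,''.join(chr(97+min(25,g[v,u]//10)) for u in range(280,372,1)))
"
```

```text
19.775 [0.5813 0.0963 0.154 ] [-0.468  -0.5693  0.4435] 0.030429980707800376
nest [330.3887 239.1686]
houseback [330.4845 220.6669]
housefront [330.3926 260.0027]
backwall [330.445  214.6579]
frontwall [330.3342 262.8528]
tip [314.9083 189.2699]
180 ggggghhjjjkkkkkkjkkkkkkkkkkkjkkkkkkjkkjkkkkjjjkkjjjjkjjjjjjjjjkjjjjjjjjjjjjijjijjjjijijjjiii
182 lllhfghijjkkkkkkkkkkkkkkkkkkjkkjkkjkjjjkkkkjjkjjkjjkjjjjjjjjjjjjjjjjjjjjjjjjjjjijjjjjjjjjjij
184 lllkhggiikjkjjjjkjjjjjjjkkjkjjjkjjjjkjjjjjjjjjjjjjjjjjjjjjjjjjjijijiijjjiijjijjiiiijiiiiiiji
186 lllljgghhhiihhighiiiiiihiihiiiiihhihiiiiiiiihiihihhiiiihhiiihigghiiiiihihhihhhhhhiihhhhhhhhg
188 lllllkjhfffgggggfhgggghgfgfgghggghggggggggfgggggfgggghggggfgggggfgggfggggggghggggggggggghhgg
190 lllllllllkjhhghhhhhhhhhhhhhhhhhhhgefeffhghhhhhhhhhhhhhhhhhhhigeeeehhhhhhhhhhhhhhhhhhhhhhhhgg
192 llllkllllllllllllllllllllllllllllliggggillllllllllllllllllllmgdeefklllllllllllllllllllllllml
194 lkkllknlknnlkkkkkllllklllklllkllkllhfgffikllklllllllllklllllgefdfklllllkllllklnolkllnlknolll
196 kkkkknooonooonooolkkkkkkkkkkkkkkkkllifgffklkkklklkkklkkkkllgdeeeklllkllkll
[... 3877 characters left out ...]
kkjkkjkkkkkkkkkjkkkkk
278 kkkkkkkkkkkkkkkkkkkkjkjkkkkkkkkkkkkkkkkkkkjkkkkkkkkkkkkkkkkkkkkkjkkkkjkjjkjkkjkjkjjjkjkjkkjk
280 kkjkkkkkkkkkkkkkkjkkkkkkkkkkjkkkkjkjkkkkkkkkkkkkkkkjkkkkkkjjkjkjkkkkkkkkjkkkjkkkjkjjjjkjkkjk
282 kkkkkkkkkkkkkkkkkkkkkkkkkkkkkkkkkkkkkkkkkkkkkkkkkkkkkkkkkkkkkkkkkkkkkkkkkkkkkkkkkkkkkkkkkkkk
284 kkkkkkkkkkkkkkkjkkjkjkkkjkjkkkkjkkkkkkkkkkkkkkjjjkkkjkkkkkjjkkkjjjkkkkkjkjjkkkjjjkjjjjkkkjjj
286 kjkjjjjjjjjjjkkkkkjkkkkkkkkkkkkkkkkkkkkkkkkkkkkkkkkkkkjkkkkkkkkjkkjkkkkkkkkkjkkkkkkjjiiijijk
288 kjjeaababbbfjkkkkkjkkkkkkkkkkkkkkkkkkjkkkjkkkjkkkkkjkkkkkkkkkkkjkkkkkkkkjkkkkkkkkkhccbcacbbj
290 kjgccbccccbfjkkkkkkkjkkkjkkkkkkkkkjkkkkkkkkkkkkkkjkkjkkkkkkkkkkjkkkkkkjkjkkkkkkkkkgdbbbbbcbe
```

The connector lies in the pocket (housing cols 318-341, rows 216-257, inside the pocket walls at cols 314-345 and rows 216-262). Both wires run out through the notch at about cols 322-336. Next I regrasp the handle.

```bash
python3 -c "
from h import *
gg([bx(-.343,0,.15),bx(-.253,0,.06)],YAW,45)
"
```

```text
rot [-0.4123 -0.2844 -0.0009]
tr [-0.1572  0.2212 -0.0577]
tr [-0.0544  0.0734 -0.2377]
```

Request:
arm_command(travel=[[-0.02, 0.03, 0.02], [-0.05, 0.07, 0.02], [-0.09, 0.13, 0.02], [-0.13, 0.18, 0], [-0.157, 0.221, -0.03], [-0.157, 0.221, -0.058], [-0.157, 0.221, -0.058]], delta_rot=[[0, 0, 0], [-0.08, -0.055, 0], [-0.165, -0.115, 0], [-0.25, -0.17, 0], [-0.335, -0.23, 0], [-0.412, -0.284, 0], [-0.412, -0.284, 0]], grip=0.5)

```text
time_s: 20.7
tcp_pos: [0.4994, 0.2069, 0.1185]
eef_rot: [179.3, -45.2, -54.5]
contact_force: [0.3, -0.2, 0.7]
gripper_width: 0.0437
gripper_force: 0.0
```

```bash
python3 -c "
from h import *
w=cap('wrist','w10.png'); print(w['s']['time_s'],w['s']['tcp_pos'],w['s']['eef_rot'],w['s']['contact_force'])
gg([bx(-.343,0,.15),bx(-.253,0,.06)],YAW,45)
print([pw(w,bx(-.253,0,z)) for z in(.02,.09)], pw(w,bx(-.183,0,.05)))
g=cv2.cvtColor(w['img'],cv2.COLOR_RGB2GRAY)
for v in range(130,300,3): print(v,''.join(chr(97+min(25,g[v,u]//10)) for u in range(270,386,2)))
"
```

```text
20.7 [0.4994 0.2069 0.1185] [179.2823 -45.2307 -54.4939] [ 0.3295 -0.2279  0.7226]
rot [ 0.0028 -0.0034 -0.0009]
tr [ 0.0034 -0.0001  0.0071]
tr [ 0.1061 -0.1479 -0.1729]
[array([323.0751, 264.1326]), array([323.1598, 214.4204])] [323.7097 171.2181]
130 ddddeddeeddedddddddddddecedddddedededeededdededeeedddddddd
133 ddeddddddeeeeddeddedeedddeddddddedcddddeeeddeddddddeddeddd
136 dddedddedcddeedddddddeddddddededdedddddddddddddedddddddedd
139 dedddddddeddddddddddededddedddddddddcddddddddddeddeddddddd
142 ededddcdeddddddddddegiedddddddddefddddddcdddddddcddddddcdd
145 dedddddedcddededddddcehfddeedddgeddddddddeddddedddddddddde
148 fgfeffigiffheddeceddcdehhcdccdgdbcccbccccccccccccccdddccdd
151 rqrqqqqqrqqqqwwwwwwwwxfghhhhhhghmxwwwwwwxsqqqqrqrqqqrrqqrr
154 qqrqqqqqqqqqqwwwwwwwwqijjiiihijjgwwwwwwwwtrqrrrrrrrqrrqqqq
157 srrrrrrrrrrrrsssrsttplmmmmmmmmmkhmquuuutusppqqqqqqqqqqqqqq
160 vvvvvvvvvuuvvvvvvvvvvvuvvuvvvuuvuuvvuuvuvuuvuuuuuuuuuvuuuu
163 tuuuuttuuttuutquutuutuuuttutttutuuuuuuutuuutuuuuttututuuuu
166 mmmlnmnnmnnnnmnnnoomoloooomoooopnpmppppppqpqqpqnqqpqpqqqqq
169 kjjjjjjjjjjkkkjkkjkjjkjkjjj
[... 2040 characters left out ...]
uuuuuuu
268 uuuuuuuuuuuuuuuuutuuursibababamsuuuommnmtuuuuuuutuuuuuuuuu
271 tuuuuuuuuuuuuutuuuuuusrjaabbbammuqvmmmnmsuuuuuuuuuuuuuuuuu
274 tuuuuuuuuuuuuuuuuuuuuurrccbaacmmmnmmmmmmmotuuutuutuutuuuuu
277 uuuuuuuuuuuuuuuuuuuuuuussqhfjmnmnmmmmmmmnmtuuuuuuuuuuuuuuu
280 uuuuuuuuuuuuuuuuuuuuuuuusumnmmnmmmmmmmmmmruuuuuuuuuuuuuuuu
283 uuuuuuuuuuuuuuuuuuuuuuuuuutmsmmmmmsmtrtuuuuuuuuuuuuuuuuuuu
286 rrstuuuuuuuuuuuuuuuuuuuuuuuuuuuuuuuuuutuuuuuuuuuuuuuuusrsr
289 ccckuuuuuuuuuuuutuuuuuuutuuuuuuuuuuuuuuuuuuuuuuuuuuuuvfbcc
292 ccbjuuuuuuuuuuuuuuuuuuuuuuuuuuuuuuuuuuuuuuuuuuuuuuuuuvecdc
295 ccbjuuuuuuuuuuuuuuuuuuuuuuuuuuuuuuuuuuuuuuuuuuuuuuuuuvdccc
298 dcbeuuuuututuuuuuuuuuuuuuuuuuuuuuuuuuuuuuuuuuuuuuuuuuvcbcc
```

Request:
arm_command(travel=[[0.03, -0.043, -0.052], [0.06, -0.086, -0.105], [0.08, -0.115, -0.14], [0.095, -0.137, -0.166], [0.103, -0.148, -0.18], [0.103, -0.148, -0.18], [0.103, -0.148, -0.18]], delta_rot=[[0, 0, 0], [0, 0, 0], [0, 0, 0], [0, 0, 0], [0, 0, 0], [0, 0, 0], [0, 0, 0]])

```text
time_s: 21.62
tcp_pos: [0.5528, 0.1327, 0.0316]
eef_rot: [179.9, -44.9, -55.2]
contact_force: [1.0, 0.3, 0.1]
gripper_width: 0.0438
gripper_force: 0.0
```

Request:
arm_command(travel=[[0, 0, 0], [0, 0, 0], [0, 0, 0], [0, 0, 0]], delta_rot=[[0, 0, 0], [0, 0, 0], [0, 0, 0], [0, 0, 0]], grip=0, newtons=25)

```text
time_s: 22.12
tcp_pos: [0.5533, 0.1335, 0.031]
eef_rot: [179.9, -44.9, -55.1]
contact_force: [10.1, -4.3, -6.1]
gripper_width: 0.0104
gripper_force: 25.0
```

Request:
arm_command(travel=[[0.005, -0.0072, 0], [0.015, -0.0216, 0], [0.03, -0.0431, 0], [0.045, -0.0647, 0], [0.06, -0.0863, 0], [0.075, -0.1078, 0], [0.09, -0.1294, 0], [0.105, -0.151, 0], [0.12, -0.1725, 0], [0.133, -0.1912, 0], [0.144, -0.207, 0], [0.152, -0.2185, 0], [0.157, -0.2257, 0], [0.16, -0.23, 0], [0.162, -0.233, 0], [0.162, -0.233, 0]], delta_rot=[[0, 0, 0], [0, 0, 0], [0, 0, 0], [0, 0, 0], [0, 0, 0], [0, 0, 0], [0, 0, 0], [0, 0, 0], [0, 0, 0], [0, 0, 0], [0, 0, 0], [0, 0, 0], [0, 0, 0], [0, 0, 0], [0, 0, 0], [0, 0, 0]])

```text
time_s: 24.12
tcp_pos: [0.6334, 0.0182, 0.0309]
eef_rot: [179.8, -44.8, -54.8]
contact_force: [-12.3, 16.3, 10.1]
gripper_width: 0.01
gripper_force: 25.0
```

Request:
arm_command(travel=[[0, 0, 0], [0, 0, 0], [0, 0, 0], [-0.03, 0.043, 0.052], [-0.06, 0.086, 0.105], [-0.103, 0.148, 0.18], [-0.103, 0.148, 0.28], [-0.103, 0.148, 0.4], [-0.103, 0.148, 0.5], [-0.103, 0.148, 0.55], [-0.103, 0.148, 0.55]], delta_rot=[[0, 0, 0], [0, 0, 0], [0, 0, 0], [0, 0, 0], [0, 0, 0], [0, 0, 0], [0, 0, 0], [0, 0, 0], [0, 0, 0], [0, 0, 0], [0, 0, 0]], grip=0.5)

```text
time_s: 25.5
tcp_pos: [0.5823, 0.0898, 0.3076]
eef_rot: [-180.0, -44.9, -55.3]
contact_force: [-0.1, 0.4, -0.2]
gripper_width: 0.0434
gripper_force: 0.0
```

```bash
python3 -c "
from h import *
w=cap('wrist','w11.png'); print(w['s']['time_s'],w['s']['tcp_pos'],w['s']['contact_force'],w['s']['gripper_width'])
B=lambda p:Ro.from_euler('z',-YAW,degrees=True).apply(p-O)
print('G now',B(w['s']['tcp_pos']+ori(YAW,45).apply(OFF)))
for t in(45,20,0): print(t); gg([bx(-.026,0,.32),bx(-.022,0,.265),bx(-.022,0,.231),bx(-.022,0,.229)],YAW,t)
g=cv2.cvtColor(w['img'],cv2.COLOR_RGB2GRAY)
print([pw(w,bx(-.113,0,z)) for z in(.02,.09)])
for v in range(140,290,3): print(v,''.join(chr(97+min(25,g[v,u]//10)) for u in range(290,370,2)))
"
```

```text
25.5 [0.5823 0.0898 0.3076] [-0.0817  0.4415 -0.2315] 0.04342432859112665
G now [-0.201  -0.0004  0.3345]
45
rot [-0.0002 -0.0017  0.0013]
tr [ 0.2013 -0.286  -0.0261]
tr [ 0.2059 -0.2926 -0.1361]
tr [ 0.2059 -0.2926 -0.2041]
tr [ 0.2059 -0.2926 -0.2081]
20
rot [0.2281 0.1566 0.001 ]
tr [ 0.1855 -0.2632 -0.0437]
tr [ 0.19   -0.2698 -0.1537]
tr [ 0.19   -0.2698 -0.2217]
tr [ 0.19   -0.2698 -0.2257]
0
rot [0.4106 0.2833 0.0007]
tr [ 0.1706 -0.2419 -0.0483]
tr [ 0.1752 -0.2484 -0.1583]
tr [ 0.1752 -0.2484 -0.2263]
tr [ 0.1752 -0.2484 -0.2303]
[array([325.8582, 335.9423]), array([325.7187, 316.8925])]
140 fggggfffddddddddcddcdddddddcdfgggggfgfgg
143 gggggfgfdedddddddcedddcdddddcdegggggfggf
146 gfgggggdddddddddeddcddddddcdceeefgfggfgg
149 ggffgfgdddddddcdcddddcddddedbeggggfggfgg
152 fggggggdedddddedddddcddddddddefggggfgfgf
155 gfggfggddedededdedddededdddddfggfgfggfgg
158 gggffggddcddddcddddddddddddccfggggggggfg
161 ggfgfgggbbbcccbbbabbbbbbaabbfgggggfggggg
164 ggggggggggggfgjjjjjjjjhddedggggggggggggg
167 ggfggggggfgfgupokonooptiddfggggggggggggg
170 ggggggffffffmttttttttttodedfggggggffggfg

[... 1054 characters left out ...]
vvvvwvvvtdededdfggggggggg
245 ggghggggggggivvvvvvvvvvtdedddeggfggggggg
248 ggggggggggghjvvvvvvwuvvtdgfgegggggfggggg
251 ggggggggggggjvvvvvvvuvvtcggggghggggggggg
254 ggggggggggggmvvvvvvvvvvudggggggggggggggg
257 gggggggghgggnvvvvvvvvvvvdfgggggggggggggg
260 ghggggggiihhihhhhhhigihhhiifhggggggggggg
263 gggggggghjiiiiiiiijjiiiiiihifggggggggggg
266 gggggggfhiiijijiiiiiiiiiiiiieggggggggggg
269 gggggggfiijijiijiiijjijijiihfegggggggggf
272 ggggggggijjiijijijijijjiiiiifegggggggggg
275 hgggghggiijijjjjjjjjijiiijiigedgggggggfg
278 gggggghghjjijjjjkjjjijjiijiigegggggggggg
281 ggghggggijijjjjjjjjiijjjiijihedgfggggggg
284 hhggggghijjjjijijjjjijjjjjiigeeggggggggg
287 ggggggffjjjjkjjjjkjjjjjijjjiheefggfgfgfg
```

The lever is up, the paddle is back at rest and the drawer is home. Now I press the lever.

```bash
python3 -c "
from h import *
gg([bx(-.025,0,.3),bx(-.025,0,.275),bx(-.025,0,.24),bx(-.025,0,.235)],YAW,0)
"
```

```text
rot [0.4106 0.2833 0.0007]
tr [ 0.1718 -0.2435 -0.0883]
tr [ 0.1718 -0.2435 -0.1383]
tr [ 0.1718 -0.2435 -0.2083]
tr [ 0.1718 -0.2435 -0.2183]
```

Request:
arm_command(travel=[[0.03, -0.04, 0], [0.06, -0.08, 0], [0.09, -0.12, 0], [0.12, -0.17, -0.02], [0.15, -0.21, -0.05], [0.172, -0.243, -0.088], [0.172, -0.243, -0.088], [0.172, -0.243, -0.12], [0.172, -0.243, -0.145], [0.172, -0.243, -0.165], [0.172, -0.243, -0.18], [0.172, -0.243, -0.19], [0.172, -0.243, -0.2], [0.172, -0.243, -0.208], [0.172, -0.243, -0.208]], delta_rot=[[0.08, 0.055, 0], [0.16, 0.11, 0], [0.24, 0.165, 0], [0.32, 0.22, 0], [0.411, 0.283, 0], [0.411, 0.283, 0], [0.411, 0.283, 0], [0.411, 0.283, 0], [0.411, 0.283, 0], [0.411, 0.283, 0], [0.411, 0.283, 0], [0.411, 0.283, 0], [0.411, 0.283, 0], [0.411, 0.283, 0], [0.411, 0.283, 0]], grip=0)

```text
time_s: 27.42
tcp_pos: [0.6682, -0.0318, 0.2019]
eef_rot: [-180.0, -0.0, -55.2]
contact_force: [-0.8, 0.3, 1.1]
gripper_width: 0.0005
gripper_force: 0.5
```

Request:
arm_command(travel=[[0, 0, -0.006], [0, 0, -0.01], [0, 0, -0.014], [0, 0, -0.014]], delta_rot=[[0, 0, 0], [0, 0, 0], [0, 0, 0], [0, 0, 0]])

```text
time_s: 27.92
tcp_pos: [0.668, -0.0318, 0.1946]
eef_rot: [180.0, -0.0, -55.2]
contact_force: [-1.0, 2.4, 3.5]
gripper_width: 0.0004
gripper_force: 1.4
```

```bash
python3 -c "
from h import *
c=cap('side'); print(c['s']['tcp_pos'],c['s']['contact_force'])
print(proj(c,bx(-.023,0,.217)),proj(c,bx(-.025,0,.214)))
g=cv2.cvtColor(c['img'],cv2.COLOR_RGB2GRAY)
for v in range(190,236): print(v,''.join(chr(97+min(25,g[v,u]//10)) for u in range(318,380)))
"
```

```text
[ 0.668  -0.0318  0.1946] [-1.0093  2.3789  3.4662]
[347.1972 218.0029] [346.6951 218.8056]
190 kjhgfedddeeeedeedddddddeghhggfffeeeddeggeddddddddefhjjjjjjjkll
191 llkjhffeeeefffedeeddddeeeffeeddddddddeghfddddddddfiknooonnllml
192 llllkjhgffgijihfeddddddefggededdddddddfhgeddddddehmoppppppponm
193 llllllkjjjkllkkigfddddeeghhgeddddddddefhfddddddddhnpppppppppon
194 lllllllllmmmmkllkhfedeffghhhfdddeedcdefhfeddddeeeinppppppppppo
195 llllllmllmnnmkllkigffffggghifedddeeddefffeeeeghjikoppppppppppo
196 lllllllllmmmmjhhhhgggggggghhfdddddddeegffiijjknooopppppppppppo
197 llllllllklmnmjhggfgghhiihhhgfdddedeffhiijmnooopppppppppppppppp
198 lllllllkikmmmjhiihhiikllkjifeefffghijjlklnnoooooonnnnnoooooooo
199 llllllljiklmmkjklkkkllmmmlkihhhiijkllmmkkklllllllllmllmmmlllmm
200 mllllllljkmmmmmmmmmmllllmmmlklllllmmmmmlkkkkkkkjkkkkkkkkkkkkkk
201 mmmlllllllmmmmmmmmmmllkllmmmmmmlklmmnmmlkkkkkjkkkkkkkkkkkjkkkk
202 mmmmlkllmllllmmmnmmmlllklmmmmnmjjkmmmmlkkkkkkkkkkkkkkkkkkkkkkk
203 llllkklllllkkmmmmmmmlkklllmmmnligjmmmmkkkkkkkkkkkkkkkkkkkkkkkk
204 iijjjkmllllllmmmmnnmljklllmmmmlifjmmmmlkkkkkkkkkkkkkkkkkjkkkkk
205
[... 1373 characters left out ...]
feffeffgfffffffggghffjpnlkkjjj
226 gfeeeddeedeeedfgghijkkkkkkjgefeffffffghhhhggffffggigfkqpmkkklj
227 eeeeeeeeeedddefffghjkkkkkkjgfffeeeeffghhhihhggffeghgglqrnkkmol
228 eeeeeddeeeedeeghgfhjkkkkjjhfffeeeeefeffghiihhhggffgghkpqolkmpm
229 edeeeeeeeeeeefgihfgijjjiihfeefeeefgfefffghhiiihhhghgghkmnlkmpm
230 eeeedeeeeeeeeefggfghihgffdeeeeedfiigfeeefghhhhhiijkigfghiijmpm
231 eeeeedeeeeeeeeefffffffedddddedddfikifddefghhhhhhhiiigffffggknm
232 eeeeeeeeeeeeeeeeefeeddeedddddddegjkifddegikigggggggfffffeefgik
233 eeeeeeeeeeeeeeeeeeeeedeeeddedeffhjkjgfeehkligfffffffeffeeefffg
234 eeeeeeeeedeeeeeeeeeeeeedeeddegiiikkjihgghijhffffffeefeeeeeefef
235 eeeeeeeeeeeeeeeeeeeeeddddeedfijjjjkjjjjhggggfffefffeefffeeefef
```

Request:
arm_command(travel=[[0, 0, -0.004], [0, 0, -0.008], [0, 0, -0.008]], delta_rot=[[0, 0, 0], [0, 0, 0], [0, 0, 0]])

```text
time_s: 28.35
tcp_pos: [0.6682, -0.0319, 0.1939]
eef_rot: [-179.9, -0.1, -55.2]
contact_force: [-7.0, 4.7, 18.4]
gripper_width: 0.0004
gripper_force: 8.8
```

Request:
arm_command(travel=[[0, 0, -0.003], [0, 0, -0.006], [0, 0, -0.006]], delta_rot=[[0, 0, 0], [0, 0, 0], [0, 0, 0]])

```text
time_s: 28.72
tcp_pos: [0.6683, -0.0319, 0.1936]
eef_rot: [-179.8, -0.2, -55.1]
contact_force: [-13.1, 6.8, 30.7]
gripper_width: 0.0005
gripper_force: 15.5
```

Request:
arm_command(travel=[[0, 0, 0.02], [0, 0, 0.06], [0, 0, 0.15], [-0.02, 0.03, 0.25], [-0.08, 0.12, 0.28], [-0.16, 0.24, 0.28], [-0.2, 0.3, 0.28], [-0.2, 0.3, 0.28]], delta_rot=[[0, 0, 0], [0, 0, 0], [0, 0, 0], [0, 0, 0], [0, 0, 0], [0, 0, 0], [0, 0, 0], [0, 0, 0]])

```text
time_s: 29.72
tcp_pos: [0.5665, 0.12, 0.328]
eef_rot: [-180.0, -0.0, -55.0]
contact_force: [0.8, -0.3, 0.7]
gripper_width: 0.0004
gripper_force: 0.0
```

```bash
python3 -c "
from h import *
c=cap('side','s3.png'); print(c['s']['time_s'],c['s']['tcp_pos'],c['s']['contact_force'])
t=cap('top','t3.png')
for k,(f,i,sl) in enumerate((('side0.png',c,(slice(195,240),slice(315,385))),('top0.png',t,(slice(130,265),slice(230,400))))):
  a=cv2.imread('pics/'+f).astype(int)[sl]; b=i['img'][...,::-1].astype(int)[sl]; d=np.abs(a-b).sum(2)
  q=np.argwhere(d>90); print(f,len(q),d.mean(), (q.min(0),q.max(0)) if len(q) else '')
q=np.argwhere(cv2.cvtColor(c['img'],cv2.COLOR_RGB2GRAY)[200:235,335:375]<40);print(len(q),np.median(q,0)+[200,335])
for n,u,v in(('board',161,273),('brk',203,259),('tape',451,280)):
  a=cv2.imread('pics/top0.png').astype(int); b=t['img'][...,::-1].astype(int); w=20 if n!='tape' else 25
  print(n,np.abs(a-b)[v-w:v+w,u-w:u+w].sum(2).mean())
"
```

```text
29.725 [0.5665 0.12   0.328 ] [ 0.8414 -0.3005  0.686 ]
side0.png 0 7.982857142857143 
top0.png 8060 106.69664488017429 (array([26,  0]), array([134, 169]))
48 [221. 345.]
board 279.586875
brk 276.39625
tape 95.7112
```

The side view of the lever matches the initial locked state. I'll clear the arm and make a final check.

Request:
arm_command(travel=[[-0.05, 0.1, 0], [-0.1, 0.2, 0], [-0.16, 0.3, 0], [-0.22, 0.4, 0], [-0.28, 0.5, 0], [-0.34, 0.6, 0], [-0.4, 0.7, 0], [-0.46, 0.8, 0], [-0.52, 0.9, 0], [-0.53, 0.95, 0], [-0.53, 0.95, 0], [-0.53, 0.95, 0]], delta_rot=[[0, 0, 0], [0, 0, 0], [0, 0, 0], [0, 0, 0], [0, 0, 0], [0, 0, 0], [0, 0, 0], [0, 0, 0], [0, 0, 0], [0, 0, 0], [0, 0, 0], [0, 0, 0]])

```text
time_s: 31.32
tcp_pos: [0.3042, 0.5925, 0.3271]
eef_rot: [180.0, -0.1, -55.3]
contact_force: [1.3, -1.1, -1.0]
gripper_width: 0.0004
gripper_force: 0.0
```

```bash
python3 -c "
from h import *
c=cap('side'); t=cap('top','t4.png')
a=cv2.imread('pics/top0.png').astype(int); b=t['img'][...,::-1].astype(int); d=np.abs(a-b).sum(2)
n,l,st,ce=cv2.connectedComponentsWithStats((d>90).astype(np.uint8))
print([(st[i].tolist()) for i in range(1,n) if st[i][4]>5])
for m,u,v in(('board',161,273),('brk',203,259),('tape',451,280)): print(m,d[v-15:v+15,u-15:u+15].mean())
d=np.abs(cv2.imread('pics/side0.png').astype(int)-c['img'][...,::-1]).sum(2)[195:310,300:390]; print(d.mean(),(d>90).sum())
print(c['s']['time_s'],c['s']['tcp_pos'])
"
```

```text
[[183, 295, 22, 22, 203], [97, 363, 9, 7, 38], [0, 366, 44, 60, 1458], [98, 377, 30, 19, 146], [122, 389, 9, 10, 55], [0, 420, 3, 5, 11]]
board 1.0544444444444445
brk 1.0544444444444445
tape 0.9655555555555555
6.335458937198068 0
31.325 [0.3042 0.5925 0.3271]
```

```bash
python3 -c "
from plant import close_job
print(close_job())"
```

```text
the job is handed in; nothing more can be done
None
```

The connector is in the nest with its wires out through the notch, the drawer is home, the lever is locked under the hook, the bracket, board and tape have not moved, and the job was handed in at about 31 s.

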